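Turn the paint test panel over on the viewing desk

ROBOT

A 6-joint arm with a two-finger parallel gripper is mounted at the origin on the work surface. World frame = base frame: x ahead of the robot, y to its left, z up, the work surface at z = 0. Lengths are in mm, angles in rad, forces in N, time in s.
With the tool pointing down it reaches from about 350 to 875 mm from the base axis. Payload 4.2 kg.
Tool frame: the origin (TCP) lies at the very end of the fingers, on their centre line; the grasp point (between the pads) lies 19 mm behind it; z points along the fingers, y is the line along which they close (so a half turn about z gives the same grasp; the last joint's range is limited). The gripper opens to 85 mm and grips with 20 to 120 N. Pads are 22 mm wide; open, the fingers measure 114 mm over their backs; the gripper's body (76 mm by 85 mm) begins 54 mm behind the grasp point. The pads swing forward as they close: fully open they stand 13 mm farther back than shut.
Start: joints at [1.488, 0.385, 0.008, 0, -1.194, -0.259], TCP at [209.457, 588.835, 231.312] pointing down, gripper open.
Joint ranges: [-3.14, 3.14], [-1.21, 2.06], [-1.07, 1.41], [-3.16, 2.05], [-2.99, -0.16], [-3.1, 3.1]. Speed limits (rad/s): [2.79, 2.79, 3.14, 3.14, 3.14, 3.14].

INTERFACE

Orientations are given as a unit quaternion [x, y, z, w].
In Python, from bench import monitor, get_image, camera_info, job_done gives the robot as it stands.
- The arm moves only by the tool send_rows, never from a script. Its argument "series" is a list of rows, each a list of 3 entries, a list of its own where there are three numbers: the shift along the tool's x, y, z in mm, then the turn, a rotation vector about the tool's x, y, z in rad, then the finger opening in mm, from 0 to 85.4. A call has 1 to 8 rows; each row shifts and turns the commanded pose from where the row before left it, along the tool's axes as they then stand; what a row does not reach is not made up. A row lasts 1/10 s, in which the tool goes at most 50 mm and 8.59 degrees, less where a joint would pass 70% of its speed; a pose out of reach is approached as far as the arm can. A call with a gripper value outside its range is refused whole. The fingers move at their own pace and stop on an object; the grip force is fixed at half the most. Time passes only in rows, so rows that do not move let the fingers close. It gives the time, the measured TCP pose, the force, the opening and the grip force at its end, in the units of the state.
- monitor.read_state(): the state, without advancing time (a new reading comes with each control period).
- get_image(name): name is "scene" or "side" or "wrist"; returns the picture (400x640x3 uint8, red, green, blue); there is no depth.
- camera_info(name): a dict with "intrinsics" (3x3 intrinsics, pixels), "R" (3x3) and "t" (3): a world point X has camera coordinates R X + t. Camera axes: x right, y down, z forward; pixel columns grow to the right and rows downward; lengths in mm; the calibration is good to about 2 mm. The wrist camera is an equidistant fisheye: a pixel r from the principal point sees the ray r / f radians off the axis. A picture is of the moment at which its call begins: read the wrist's pose just before it. camera_info takes no time and is no camera call; for the wrist camera it gives the pose at the moment of the call.
- job_done(): hands the job in; it is judged then, once.
The state is a dict: "clock": time; "joints": joint angles; "joint_vel": joint speeds; "joint_efforts": joint torques, N m; "position": TCP position; "ee_rot": TCP orientation; "contact_force": force on the tool from outside, world axes, zero at the start; "wrist_torque": the same for the moment, N m; "gripper_width": finger opening in mm; "grasp_force": force on a finger pad.
Only numpy, scipy, OpenCV 4.12 (cv2) and the standard library are available. Lean on these libraries where they do the work, as an engineer would, in place of code of your own. Each camera call takes 0.05 s, during which the arm holds its last target. There are 200 camera calls.

TASK

The test panel stands on the green drying rest with its grey side up: turn it over and lay it on the white viewing desk with the blue painted side up, flat against the slope, lower edge down on the ledge and square in the middle, lengthways up the slope as it stood. Lay it down gently, never letting it drop or flop. Once it is lying there and let go, switch on the lamp by pushing its red-tipped lever all the way over, away from the robot; leave everything else on the bench where it stands.

Things in the scene. Friction and masses are not known exactly. Their poses are not given: they have to be found in the camera images.
- panel: Test panel: stiff flat plate 160 (x) by 110 (y) by 5 mm (z), about 0.18 kg, origin at its centre. Its +z face is grey primer, its -z face blue paint. At the start it stands on the drying rest, grey face up, its x axis pointing down the slope, lower edge on the ledge, within 15 mm of the middle.
- drying_rest_slope: Slope of the green drying rest (fixed), 60 deg from horizontal, upper end nearer the robot. Origin: on the support surface at the middle of the ledge; x down the slope, away from the robot, y along the ledge, z out of the surface. Plate 110 wide, 8 thick, from x = 0 to -100 mm: the panel's top 60 mm stand free, both faces open. Ledge 8 thick, 16 high, no lip or ends.
- viewing_desk_slope: Slope of the white viewing desk (fixed), 50 deg from horizontal, upper end nearer the robot; origin, axes, plate and ledge as on the drying rest's slope. A panel properly on it has its centre at x = -80, y = 0, z = 2.5 mm. Beyond the ledge the base carries a low lamp bar, its top 33 mm above the table.
- drying_rest: Foot of the green drying rest: base 140 (x) by 130 (y) by 12 mm, fixed. Origin on the table under its middle; the ledge middle (slope origin) is 30 mm ahead in its x and 40 mm up.
- viewing_desk: Foot of the white viewing desk: base from x = -90 to x = +115 mm, 130 wide, 12 thick, fixed. Origin on the table; the ledge middle (slope origin) is 40 mm ahead in its x and 40 mm up.
- lamp_switch (a joint): Angle of the lamp's toggle lever on a grey block: 0 = off, leaning towards the block's -x (roughly towards the robot); 1.0 rad = on, leaning as far towards its +x. It starts between 0 and 0.12, stays where it is left and takes about 1 N at the tip to swing.
- lamp_switch_tip (a point): Centre of the red ball (radius 13 mm) at the end of the lamp's lever, 80 mm from the hinge; it swings over an arc, about 92 mm above the table at both ends and 102 mm in the middle.
- lamp_switch_base: The grey switch block, 70 (x) by 50 (y) by 25 mm high, fixed. Origin on the table under its middle; the lever's hinge runs along its y, 22 mm above the origin. The lever swings from -x to +x of this frame.
- mixing_cup: Bystander: clear plastic mixing cup, rim radius 42, height 90; origin under its centre (mm). Leave alone.
- tin_silver: Bystander: paint tin with a white label, radius 42, height 95; origin under its centre (mm). Leave alone.
- tin_red: Bystander: paint tin with a red label, radius 42, height 95; origin under its centre (mm). Leave alone.
- toner_blue: Bystander: white bottle, blue label, black cap, radius 36, height 190; origin under its centre (mm). Leave alone.
- toner_yellow: Bystander: white bottle, yellow label, black cap, radius 36, height 190; origin under its centre (mm). Leave alone.
- swatch_deck: Bystander: fanned-out deck of five coloured swatches lying flat, about 110 x 150 x 20; origin under its centre (mm). Leave alone.
- tape_roll: Bystander: yellow ring of tape lying flat, outer radius 50, height 25; origin under its centre (mm). Leave alone.
- scraper: Bystander: spatula lying flat; origin under its middle (mm). Leave alone.
Not all that is in view belongs to the job. What is meant by the panel is not purple or turquoise, and is the larger of those in its own colour.

How it is judged (in metres and radians):
On the way, in this order (a step that is already met when the one before it is completed fails the run):
1. the panel lies on the viewing desk, blue side up, seated on the ledge, released (x of panel in the frame of viewing_desk_slope between -0.086 and -0.074 m and y of panel in the frame of viewing_desk_slope between -0.02 and 0.02 m and z of panel in the frame of viewing_desk_slope between -0.002 and 0.008 m and angle between the z axis of panel and the z axis of viewing_desk_slope, either way round below 0.07 rad and angle between the x axis of panel and the x axis of viewing_desk_slope, either way round below 0.1 rad and angle between panel's own z axis and vertical above 1.9 rad and contact force between the fingers and panel below 0.1 N and linear speed of panel below 0.02 m/s), for 0.3 s.
2. the lamp lever is pushed fully over (value of joint lamp_switch above 0.85 rad), for 0.1 s.
At the end, for the whole second after the job is handed in: The panel rests on the viewing desk with the blue face up, flat on the slope within 0.07 rad, its long sides along the slope within 0.1 rad, its lower edge on the ledge within 6 mm, centred along the ledge within 20 mm, released and still; the lamp lever is at more than 0.85 rad (all of step 1 and value of joint lamp_switch above 0.85 rad); the robot touches nothing.
It fails at once if the panel falls or flops: it moves faster than 0.35 m/s (at its centre) while the fingers do not touch it (linear speed of panel above 0.35 m/s and contact force between the fingers and panel below 0.05 N).
It fails at once if a bystander is moved by more than 30 mm (distance of any of mixing_cup, tin_silver, tin_red, toner_blue, toner_yellow, swatch_deck, tape_roll, scraper from where it was at the start of the episode above 0.03 m).
It also fails if it takes over 54 s, if anything falls off the work surface, if the arm or the gripper's body presses on something with over 40 N, if the wrist force passes 120 N, or if a joint passes its speed limit or range.

## Working session

There is one attempt and no reset: what is moved stays moved. The work goes in short steps, Python scripts to look and compute and a tool call to move; the robot and the scene stay as the last step left them, time stands still between calls to the robot, and variables do not carry over. Pictures are saved under pics/ and viewed, at most 10 in all, crops included, and the job is handed in when it is done.

Besides the shell and the picture viewer there is one more tool, called after ">>>" as name(argument=value, ...) on one line, values as JSON. send_rows: Moves the arm, as the interface text tells. Its arguments: {"type":"object","properties":{"series":{"type":"array"}},"required":["series"]}

```bash
mkdir -p pics; ls
python3 - <<'E'
from bench import monitor,get_image,camera_info
import cv2
s=monitor.read_state();print({k:s[k] for k in('clock','position','ee_rot','gripper_width')})
for n in('scene','side'):
    cv2.imwrite(f'pics/{n}0.png',get_image(n)[:,:,::-1]);c=camera_info(n);print(n,c)
E
```

```text
pics
{'clock': 0.0, 'position': array([209.27182579, 588.31121927, 230.21233306]), 'ee_rot': array([ 9.85413581e-01, -1.70173108e-01, -1.40303023e-04,  1.08109682e-03]), 'gripper_width': 85.46288446762928}
scene {'intrinsics': array([[399.67338194,   0.        , 319.50793047],
       [  0.        , 399.67338194, 200.64202457],
       [  0.        ,   0.        ,   1.        ]]), 'R': array([[ 0.30305252,  0.95297292,  0.00133809],
       [ 0.81910621, -0.25976376, -0.51145656],
       [-0.48705666,  0.15609424, -0.85930809]]), 't': array([ -81.39295467, -418.93358371, 1981.3003018 ])}
side {'intrinsics': array([[368.25104332,   0.        , 321.87203223],
       [  0.        , 368.25104332, 196.16580556],
       [  0.        ,   0.        ,   1.        ]]), 'R': array([[ 0.94846826, -0.31661004,  0.01288583],
       [-0.2366917 , -0.73492165, -0.63550547],
       [ 0.21067749,  0.5997068 , -0.77198883]]), 't': array([-572.08090471,  151.30443095, 1505.05483062])}
```

View pics/scene0.png

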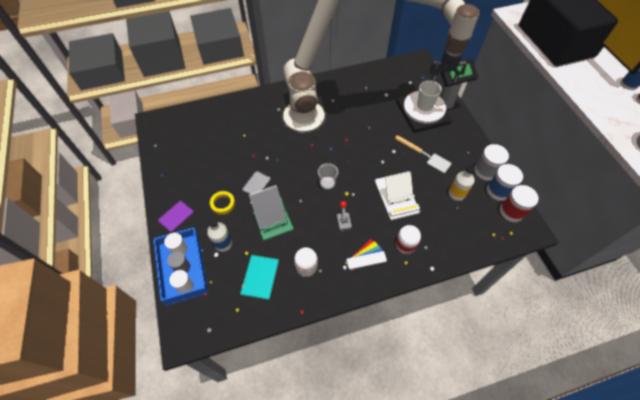

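View pics/side0.png

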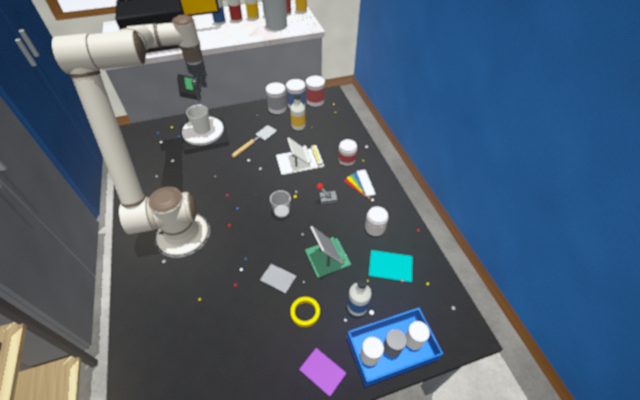

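Scene view: the panel on the green rest is near (268,210), with a small grey decoy plate at (257,183). The white desk is at (400,195), the lamp lever at (344,205) and the cup at (327,176). The side view shows the same things: rest (328,258), desk (300,158), lever (320,186).

```bash
cat > h.py <<'E'
import numpy as np,cv2
from bench import monitor,get_image,camera_info
from scipy.spatial.transform import Rotation as Ro
def ray(c,n,uv):
    K=np.array(c['intrinsics']);uv=np.asarray(uv,float)
    if n=='wrist':
        d=(uv-K[:2,2])/K[0,0];r=np.hypot(*d)
        v=np.array([*(d/max(r,1e-9)*np.sin(r)),np.cos(r)])
    else: v=np.linalg.inv(K)@[*uv,1]
    R=np.array(c['R']);return -R.T@c['t'],R.T@v
def onz(c,n,uv,z):
    o,d=ray(c,n,uv);return o+d*(z-o[2])/d[2]
def tri(rays):
    A=0;b=0
    for o,d in rays:
        d=d/np.linalg.norm(d);P=np.eye(3)-np.outer(d,d);A=A+P;b=b+P@o
    return np.linalg.solve(A,b)
def proj(c,n,X):
    K=np.array(c['intrinsics']);p=np.array(c['R'])@X+c['t']
    if n=='wrist':
        r=np.hypot(*p[:2]);return K[:2,2]+K[0,0]*np.arctan2(r,p[2])*p[:2]/r
    return (K@(p/p[2]))[:2]
E
python3 - <<'E'
from h import *
im={n:cv2.imread(f'pics/{n}0.png') for n in('scene','side')};c={n:camera_info(n) for n in im}
P={'rest':((272,213),(328,258),15),'desk':((400,200),(300,160),15),'cup':((328,184),(282,210),0),'lampblk':((344,221),(329,197),25),'lever':((343,204),(320,186),92),'smallgrey':((257,183),(278,278),0),
'toner_b':((221,246),(358,310),0),'toner_y':((460,195),(298,127),0),'tin_s':((306,270),(375,230),0),'tin_r':((406,250),(347,160),0)}
for k,(a,b,z) in P.items(): print(k,onz(c['scene'],'scene',a,z).round(),onz(c['side'],'side',b,z).round(),tri([ray(c['scene'],'scene',a),ray(c['side'],'side',b)]).round())
a=cv2.resize(im['scene'][150:280,200:460],None,fx=3,fy=3,interpolation=2);b=cv2.resize(im['side'][120:300,240:400],None,fx=3,fy=3,interpolation=2)
cv2.imwrite('pics/cs.png',a);print(c['scene']['R'][:1])
w=camera_info('wrist');s=monitor.read_state();R=Ro.from_quat(s['ee_rot']).as_matrix()
print('cam in tool',R.T@(-np.array(w['R']).T@w['t']-s['position']),(np.array(w['R'])@R).round(3),w['intrinsics'])
E
```

```text
rest [ 495. -282.   15.] [ 527. -302.   15.] [ 516. -296.   33.]
desk [599. 258.  15.] [574. 243.  15.] [582. 272. -16.]
cup [419.  -8.   0.] [419. -10.   0.] [418.  -8.  -1.]
lampblk [627.  -8.  25.] [628. -23.  25.] [628. -11.  17.]
lever [585.  -1.  92.] [592.  -6.  92.] [589.  -5.  95.]
smallgrey [ 318. -308.    0.] [ 324. -317.    0.] [ 321. -311.   -1.]
toner_b [ 572. -516.    0.] [ 563. -526.    0.] [ 566. -519.  -15.]
toner_y [648. 524.   0.] [636. 496.   0.] [641. 532. -24.]
tin_s [ 775. -217.    0.] [ 759. -229.    0.] [ 767. -216.  -22.]
tin_r [816. 192.   0.] [795. 189.   0.] [805. 204. -22.]
[[0.30305252 0.95297292 0.00133809]]
cam in tool [  77.57465701   -0.31624332 -143.35207052] [[-0.001  1.    -0.   ]
 [-0.953 -0.001 -0.303]
 [-0.303  0.     0.953]] [[309.70691629   0.         316.74033632]
 [  0.         309.70691629 200.39223613]
 [  0.           0.           1.        ]]
```

View pics/cs.png

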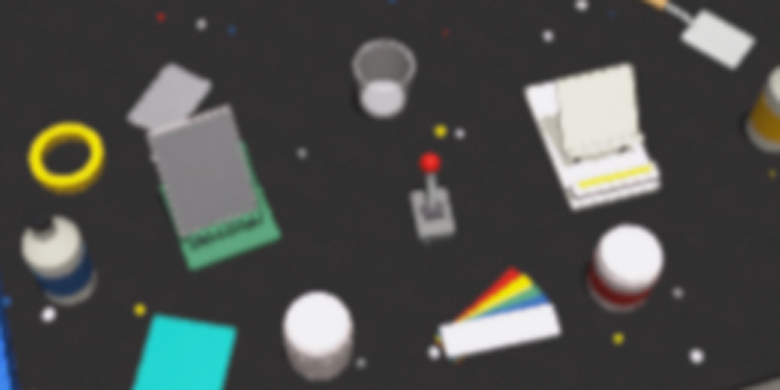

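```bash
cat >> h.py <<'E'
def quatR(x,y,z): return np.column_stack([x,y,z]).astype(float)
def plan(p1,R1,n,w=85,p0=None,R0=None,wp=None):
    s=monitor.read_state()
    p=np.array(s['position'] if p0 is None else p0,float);R=Ro.from_quat(s['ee_rot']).as_matrix() if R0 is None else R0
    R1=Ro.from_matrix(R1).as_matrix()
    Rs=R.copy();ps=p.copy();v=Ro.from_matrix(Rs.T@R1).as_rotvec();out=[]
    for i in range(1,n+1):
        Rt=Rs@Ro.from_rotvec(v*i/n).as_matrix();pt=ps+(np.array(p1)-ps)*i/n
        d=(R.T@(pt-p)).round(0 if i<n else 1);r=Ro.from_matrix(R.T@Rt).as_rotvec().round(3)
        p=p+R@d;R=R@Ro.from_rotvec(r).as_matrix();out.append([d.tolist(),r.tolist(),w])
        assert np.linalg.norm(d)<50.5 and np.linalg.norm(r)<.1502,(d,r)
    for k in range(0,n,8): print(str(out[k:k+8]).replace('-0.0,','0,').replace('-0.0]','0]').replace('.0,',',').replace('.0]',']').replace(' ',''))
    return p,R
DOWN=quatR([0,-1,0],[-1,0,0],[0,0,-1])
E
python3 -c "
from h import *
plan([520,270,400],DOWN,12)"
```

```text
[[[33,16,-14],[0,0,0.102],85],[[35,13,-14],[0,0,0.103],85],[[36,9,-14],[0,0,0.102],85],[[37,6,-14],[0,0,0.103],85],[[37,2,-15],[0.001,-0.001,0.102],85],[[37,-2,-14],[0,0,0.102],85],[[36,-6,-14],[0,0,0.103],85],[[36,-10,-14],[0,0,0.102],85]]
[[[35,-13,-14],[0,0,0.103],85],[[33,-17,-14],[0,0,0.102],85],[[31,-20,-14],[0,0,0.102],85],[[29.2,-22.6,-14.5],[0.001,0,0.103],85]]
```

>>> send_rows(series=[[[33,16,-14],[0,0,0.102],85],[[35,13,-14],[0,0,0.103],85],[[36,9,-14],[0,0,0.102],85],[[37,6,-14],[0,0,0.103],85],[[37,2,-14],[0,0,0.102],85],[[37,-2,-14],[0,0,0.102],85],[[36,-6,-14],[0,0,0.103],85],[[36,-10,-14],[0,0,0.102],85]])

```text
clock: 0.9
position: [417.3, 375.3, 343.5]
ee_rot: [0.835, -0.55, -0.0, 0.0]
contact_force: [0.1, 0.4, -0.6]
gripper_width: 85.1
grasp_force: 0.0
```

>>> send_rows(series=[[[35,-13,-14],[0,0,0.103],85],[[33,-17,-14],[0,0,0.102],85],[[31,-20,-14],[0,0,0.102],85],[[29,-23,-14],[0,0,0.103],85],[[0,0,0],[0,0,0],85],[[0,0,0],[0,0,0],85]])

```text
clock: 1.5
position: [520.6, 270.2, 398.6]
ee_rot: [-0.707, 0.707, 0.0, -0.0]
contact_force: [-0.1, 0.5, -1.2]
gripper_width: 84.8
grasp_force: 0.0
```

Run:
```python
from h import *
import pickle
s=monitor.read_state();print(s['clock'],s['position'],s['joints'])
c=camera_info('wrist');im=get_image('wrist')[:,:,::-1]
cv2.imwrite('pics/w1.png',im);pickle.dump(c,open('w1.pkl','wb'))
p=Ro.from_quat(s['ee_rot']).as_matrix()
print('next');plan([430,-250,400],DOWN,11)
```

```text
1.5 [520.62667933 270.17550214 398.63373067] [ 7.54215677e-01  2.55977520e-01  2.30750604e-01 -7.53222218e-04
 -1.54644051e+00 -7.55152380e-01]
next
[[[47,8,0],[0,0,0],85],[[48,8,0],[0,0,0],85],[[47,9,0],[0,0,0],85],[[47,8,0],[0.001,0,0],85],[[48,8,-1],[0,0,0],85],[[47,8,0],[0,0,0],85],[[47,8,0],[0,0,0],85],[[48,9,0],[0,0,0],85]]
[[[47,8,0],[0,0,0],85],[[47,8,0],[0.001,-0.001,0],85],[[47.7,8.2,-0.4],[0,0,0],85]]
```

View pics/w1.png

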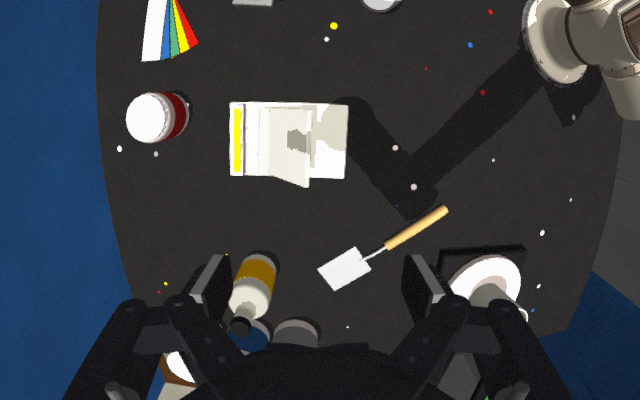

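The wrist view shows the desk base spanning about cols 230–348 and rows 102–180, with the yellow lamp bar at col 237. Next I'll look over the rest.

>>> send_rows(series=[[[47,8,0],[0,0,0],85],[[48,8,0],[0,0,0],85],[[47,9,0],[0,0,0],85],[[47,8,0],[0,0,0],85],[[48,8,0],[0,0,0],85],[[47,8,0],[0,0,0],85],[[47,8,0],[0,0,0],85],[[48,9,0],[0,0,0],85]])

```text
clock: 2.35
position: [453.4, -108.7, 398.8]
ee_rot: [0.708, -0.706, -0.0, 0.0]
contact_force: [1.5, -0.9, 0.7]
gripper_width: 84.9
grasp_force: 0.0
```

>>> send_rows(series=[[[47,8,0],[0,0,0],85],[[47,8,0],[0,0,0],85],[[48,8,0],[0,0,0],85],[[0,0,0],[0,0,0],85],[[0,0,0],[0,0,0],85]])

```text
clock: 2.85
position: [430.1, -250.2, 398.3]
ee_rot: [-0.707, 0.707, 0.001, -0.0]
contact_force: [-0.3, 0.5, -0.3]
gripper_width: 85.0
grasp_force: 0.0
```

Run:
```python
from h import *
import pickle
s=monitor.read_state();print(s['clock'],s['position'],s['joints'].round(2))
c=camera_info('wrist');im=get_image('wrist')[:,:,::-1]
cv2.imwrite('pics/w2.png',im);pickle.dump(c,open('w2.pkl','wb'))
a=cv2.imread('pics/w1.png')[90:195,215:365]
print([proj(c,'wrist',np.array(x)) for x in ([530,-290,40],[390,-290,170])])
u,v=proj(c,'wrist',np.array([500,-290,60])).astype(int)
v=max(v,70);b=im[v-70:v+90,max(u-90,0):u+90];print('crop2 off',u-90,v-70,b.shape)
A=cv2.resize(a,None,fx=4,fy=4,interpolation=2);cv2.imwrite('pics/c1.png',A)
cv2.imwrite('pics/c2.png',cv2.resize(b,None,fx=3.5,fy=3.5,interpolation=2))
```

```text
2.85 [ 430.12099162 -250.17707391  398.33450429] [-0.2   0.09  0.03 -0.   -1.51  0.2 ]
[array([255.32345077, 129.0081074 ]), array([349.98619145, 136.28016099])]
crop2 off 181 59 (160, 180, 3)
```

View pics/w2.png

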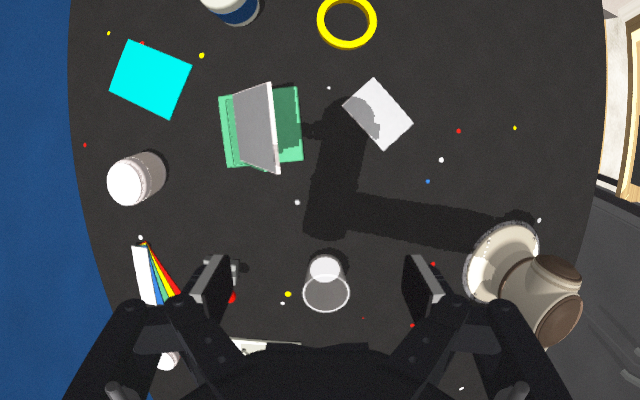

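View pics/c1.png

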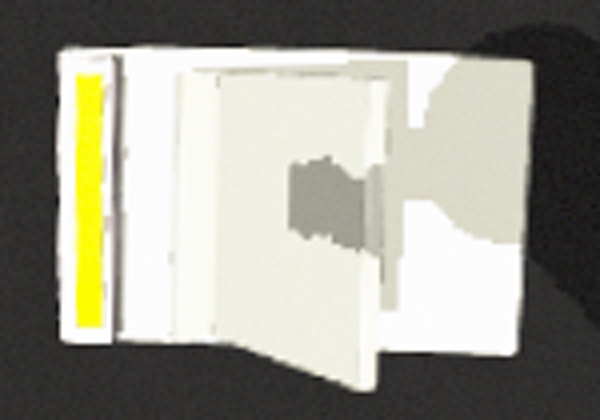

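View c2.

Desk crop (×4): plate top-edge corners at (367,78) and (356,388), robot-side base corners at (532,62) and (520,355), and lamp-bar corners at (60,48) and (60,342). In w2 the panel top edge runs from (271,82) to (279,173). I'll zoom in on that.

View pics/c2.png

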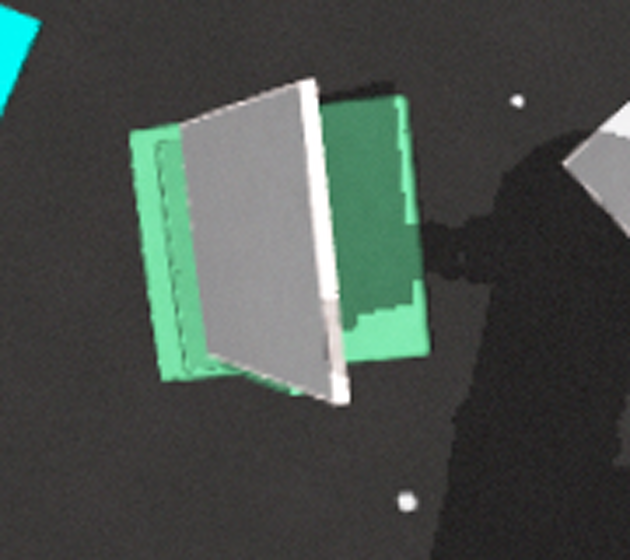

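The crop shows the rest base corners at (131,130), (406,95), (428,354) and (162,380). The panel's grey top edge runs (300,82)–(332,402) and its back top edge (316,79)–(349,404).

```bash
cat > fit.py <<'E'
from h import *
import pickle
w1=pickle.load(open('w1.pkl','rb'));w2=pickle.load(open('w2.pkl','rb'))
def fit2(model,pts):
    m=np.array(model,float);q=np.array(pts)[:,:2];mc,qc=m.mean(0),q.mean(0)
    a=((m-mc)*(q-qc)).sum();b=((m-mc)[:,0]*(q-qc)[:,1]-(m-mc)[:,1]*(q-qc)[:,0]).sum()
    t=np.arctan2(b,a);R=np.array([[np.cos(t),-np.sin(t)],[np.sin(t),np.cos(t)]])
    o=qc-R@mc;return o,t,(q-(m@R.T+o)).round(1).tolist()
def px(p,off,s): return (np.array(p)+.5)/s-.5+off
if __name__=='__main__':
    P=lambda p,z:onz(w2,'wrist',px(p,(181,59),3.5),z)
    b=[P(p,12) for p in((131,130),(162,380),(428,354),(406,95))]
    print('rest base',fit2([(70,-65),(70,65),(-70,65),(-70,-65)],b))
    h=40+160*np.sin(np.pi/3);n=np.array([np.sin(np.pi/3),.5])
    t=[P(p,h+2.5) for p in((300,82),(332,402))];r=[P(p,h) for p in((316,79),(349,404))]
    print('panel top front',np.round(t,1).tolist(),'back',np.round(r,1).tolist())
    for e in(t,r): d=e[1]-e[0];print(np.hypot(*d[:2]),np.arctan2(-d[0],d[1]))
    D=lambda p,z:onz(w1,'wrist',px(p,(215,90),4),z)
    th=np.radians(50);hp=40+100*np.sin(th);xp=40-100*np.cos(th)
    q=[D((367,78),hp),D((356,388),hp)];print('desk plate top',fit2([(xp,-55),(xp,55)],q),np.linalg.norm(q[1]-q[0]))
    b=[D((520,355),12),D((532,62),12)];print('desk base rear',fit2([(-90,65),(-90,-65)],b))
    b=[D((60,48),33),D((60,342),33)];print('desk bar',fit2([(115,-65),(115,65)],b))
    b=[D((520,355),12),D((532,62),12),D((367,78),hp),D((356,388),hp),D((60,48),33),D((60,342),33)]
    print('all',fit2([(-90,65),(-90,-65),(xp,-55),(xp,55),(115,-65),(115,65)],b))
E
python3 fit.py
```

```text
rest base (array([ 527.22739008, -290.97920989]), np.float64(0.07938567095025603), [[-1.3, 0.8], [-1.1, -0.7], [1.5, -0.9], [0.8, 0.8]])
panel top front [[487.8, -355.4, 181.1], [479.5, -246.6, 181.1]] back [[482.8, -356.4, 178.6], [473.9, -245.3, 178.6]]
109.15465658520992 0.07616662063929373
111.50763789651673 0.07978873947432515
desk plate top (array([561.20349814, 251.77761454]), np.float64(-0.04395642313715081), [[0.0, 0.4], [-0.0, -0.4]]) 109.2458159090306
desk base rear (array([559.85280075, 254.25450395]), np.float64(-0.02509682333682135), [[-0.0, -0.9], [0.0, 0.9]])
desk bar (array([553.22556575, 251.40662073]), np.float64(-0.05124001309663313), [[0.1, 2.0], [-0.1, -2.0]])
all (array([558.06120763, 251.63669472]), np.float64(-0.04997288576084416), [[0.1, -0.5], [3.3, 1.2], [3.5, 0.4], [2.8, -0.4], [-4.8, 1.6], [-4.9, -2.3]])
```

```bash
cat >> h.py <<'E'
def slope(org,yaw,ang):
    a=np.radians(ang);c,s=np.cos(yaw),np.sin(yaw)
    return np.array(org,float),quatR([np.cos(a)*c,np.cos(a)*s,-np.sin(a)],[-s,c,0],[np.sin(a)*c,np.sin(a)*s,np.cos(a)])
REST=slope([557.1,-288.6,40],.079,60);DESK=slope([600.3,250.2,40],-.044,50)
def at(S,v): return S[0]+S[1]@np.array(v,float)
def tool(S,k): # k=+1: tool x=-ys, y=-zs ; k=-1: flipped
    R=S[1];return quatR(-k*R[:,1],-k*R[:,2],R[:,0])
E
python3 -c "
from h import *
p,R=plan(at(REST,[-235,-6,2.5]),tool(REST,1),8)
print(p)
plan(at(REST,[-118,-6,2.5]),tool(REST,1),6,45,p,R)"
```

```text
[[[7,-2,19],[0.066,-0.002,-0.01],85],[[7,0,19],[0.065,-0.003,-0.009],85],[[7,1,20],[0.066,-0.002,-0.01],85],[[6,3,19],[0.065,-0.003,-0.009],85],[[7,4,19],[0.066,-0.002,-0.01],85],[[7,5,18],[0.065,-0.003,-0.009],85],[[7,6,18],[0.066,-0.002,-0.01],85],[[7.2,7.6,18.1],[0.065,-0.003,-0.009],85]]
[ 442.55025632 -303.69458888  244.75530158]
[[[0,0,20],[0,0,0],45],[[0,0,19],[0,0,0],45],[[0,0,20],[0,0,0],45],[[0,0,19],[0,0,0],45],[[0,0,20],[0,0,0],45],[[0,-0.1,19],[0,0,0],45]]
```

>>> send_rows(series=[[[7,-2,19],[0.066,-0.002,-0.01],85],[[7,0,19],[0.065,-0.003,-0.009],85],[[7,1,20],[0.066,-0.002,-0.01],85],[[6,3,19],[0.065,-0.003,-0.009],85],[[7,4,19],[0.066,-0.002,-0.01],85],[[7,5,18],[0.065,-0.003,-0.009],70],[[7,6,18],[0.066,-0.002,-0.01],60],[[7,8,18],[0.065,-0.003,-0.009],60]])

```text
clock: 3.7
position: [443.1, -302.2, 245.1]
ee_rot: [0.71, -0.654, 0.177, -0.191]
contact_force: [-0.2, -0.5, 0.1]
gripper_width: 59.9
grasp_force: 0.0
```

>>> send_rows(series=[[[0,0,0],[0,0,0],60],[[0,0,0],[0,0,0],60],[[0,0,0],[0,0,0],60]])

```text
clock: 4.0
position: [443.5, -303.9, 247.0]
ee_rot: [0.71, -0.655, 0.177, -0.19]
contact_force: [0.0, 1.0, 0.2]
gripper_width: 60.1
grasp_force: 0.0
```

Run:
```python
from h import *
s=monitor.read_state();print(s['clock'],s['position'],s['joints'].round(2),s['gripper_width'])
c=camera_info('wrist');im=get_image('wrist')[:,:,::-1]
print([proj(c,'wrist',at(REST,[-160,y-6,z])).round(1) for y in(-55,55) for z in (0,5)])
cv2.imwrite('pics/w3.png',im)
plan(at(REST,[-118,-6,2.5]),tool(REST,1),6,60)
```

```text
4.0 [ 443.51083953 -303.87869944  246.97647807] [-0.47  0.07 -0.33 -0.39 -0.75  0.78] 60.08454051141429
[array([324. , 137.1]), array([317. , 137.1]), array([322.8, 273.5]), array([316.7, 273.5])]
[[[0,0,20],[0,0,0],60],[[0,1,19],[-0.001,0,0.001],60],[[0,0,20],[0,-0.001,0],60],[[0,0,20],[0,0,0],60],[[0,1,20],[-0.001,0,0.001],60],[[-0.4,0,19.5],[0,0,0],60]]
```

View pics/w3.png

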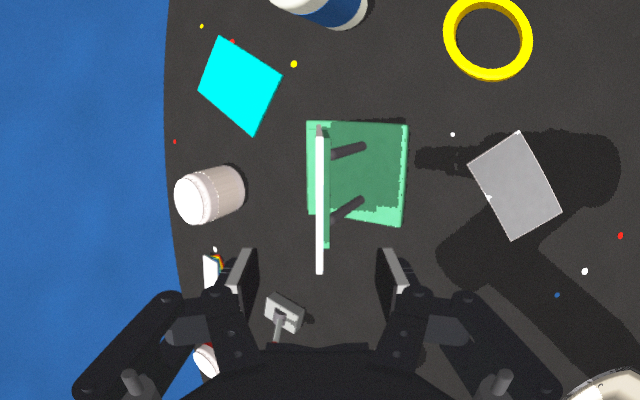

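The panel edge runs at cols 316–324, rows 137–273, matching the prediction and centred between the fingers. Advancing.

>>> send_rows(series=[[[0,0,20],[0,0,0],60],[[0,1,19],[0,0,0],60],[[0,0,20],[0,0,0],60],[[0,0,20],[0,0,0],50],[[0,1,20],[0,0,0],40],[[0,0,19],[0,0,0],30],[[0,0,0],[0,0,0],20],[[0,0,0],[0,0,0],12]])

```text
clock: 4.85
position: [500.1, -299.9, 143.0]
ee_rot: [0.71, -0.655, 0.176, -0.19]
contact_force: [0.5, 0.6, 0.7]
gripper_width: 12.1
grasp_force: 0.0
```

>>> send_rows(series=[[[0,0,0],[0,0,0],6],[[0,0,0],[0,0,0],0],[[0,0,0],[0,0,0],0],[[0,0,0],[0,0,0],0]])

```text
clock: 5.25
position: [500.6, -300.4, 144.2]
ee_rot: [0.709, -0.655, 0.178, -0.191]
contact_force: [1.8, 3.0, 6.5]
gripper_width: 4.6
grasp_force: 59.4
```

Run:
```python
from h import *
s=monitor.read_state();print(s['clock'],s['position'],s['joints'].round(2),s['gripper_width'],s['contact_force'],s['grasp_force'])
R=Ro.from_quat(s['ee_rot']).as_matrix();print('in slope',REST[1].T@(s['position']-REST[0]),(REST[1].T@R).round(3).tolist())
```

```text
5.25 [ 500.63804591 -300.4451167   144.23752887] [-0.42  0.26 -0.35 -0.49 -0.53  0.87] 4.577416549232548 [1.76132466 3.04088746 6.47107226] 59.44868624210358
in slope [-118.8826717    -7.35231707    2.56423021] [[-0.002, 0.004, 1.0], [-1.0, -0.001, -0.002], [0.001, -1.0, 0.004]]
```

```bash
python3 -c "
from h import *
p,R=plan(at(REST,[-250,-7,10]),tool(REST,1),8,0)
B=quatR([1,0,0],[0,-1,0],[0,0,-1])
p,R=plan([470,-40,340],B,14,0,p,R);print('C',at(DESK,[-200,0,25]))
p,R=plan(at(DESK,[-200,0,25]),tool(DESK,-1),14,0,p,R)
"
```

```text
[[[0,-1,-16],[-0.001,0,0],0],[[0,-1,-17],[0,-0.001,0],0],[[0,-1,-16],[-0.001,0,0],0],[[0,-1,-17],[0,0,0],0],[[0,-1,-16],[-0.001,-0.001,0],0],[[0,-1,-16],[0,0,0],0],[[0,-1,-17],[-0.001,0,0],0],[[-0.2,-0.7,-16.1],[0,0,0.001],0]]
[[[-19,-6,-3],[-0.03,-0.028,-0.104],0],[[-18,-7,-3],[-0.03,-0.028,-0.104],0],[[-17,-10,-2],[-0.03,-0.028,-0.104],0],[[-16,-11,-3],[-0.031,-0.028,-0.104],0],[[-15,-13,-2],[-0.03,-0.027,-0.104],0],[[-14,-14,-2],[-0.03,-0.028,-0.104],0],[[-13,-15,-3],[-0.03,-0.028,-0.104],0],[[-10,-17,-2],[-0.03,-0.028,-0.104],0]]
[[[-9,-17,-3],[-0.03,-0.028,-0.104],0],[[-8,-18,-3],[-0.03,-0.028,-0.104],0],[[-5,-19,-4],[-0.03,-0.028,-0.103],0],[[-4,-19,-4],[-0.031,-0.028,-0.104],0],[[-1,-19,-4],[-0.03,-0.027,-0.104],0],[[0,-19.4,-5.3],[-0.03,-0.028,-0.104],0]]
C [490.99947746 255.01232895 209.27857887]
[[[1,-21,9],[-0.04,0.038,-0.104],0],[[4,-21,9],[-0.039,0.038,-0.104],0],[[5,-21,8],[-0.04,0.038,-0.105],0],[[7,-21,7],[-0.039,0.038,-0.104],0],[[9,-20,7],[-0.04,0.038,-0.104],0],[[11,-19,6],[-0.04,0.038,-0.105],0],[[13,-19,7],[-0.039,0.038,-0.104],0],[[14,-17,5],[-0.04,0.037,-0.104],0]]
[[[16,-16,6],[-0.039,0.038,-0.104],0],[[17,-15,6],[-0.04,0.038,-0.105],0],[[18,-12,6],[-0.04,0.038,-0.104],0],[[19,-12,6],[-0.039,0.038,-0.104],0],[[20,-9,7],[-0.04,0.038,-0.104],0],[[20.9,-7.4,6.7],[-0.04,0.038,-0.105],0]]
```

>>> send_rows(series=[[[0,-1,-16],[0,0,0],0],[[0,-1,-17],[0,0,0],0],[[0,-1,-16],[0,0,0],0],[[0,-1,-17],[0,0,0],0],[[0,-1,-16],[0,0,0],0],[[0,-1,-16],[0,0,0],0],[[0,-1,-17],[0,0,0],0],[[0,-1,-16],[0,0,0],0]])

```text
clock: 6.05
position: [438.2, -304.1, 258.8]
ee_rot: [0.709, -0.657, 0.174, -0.189]
contact_force: [0.7, 1.0, -1.5]
gripper_width: 4.2
grasp_force: 60.0
```

>>> send_rows(series=[[[-19,-6,-3],[-0.03,-0.028,-0.104],0],[[-18,-7,-3],[-0.03,-0.028,-0.104],0],[[-17,-10,-2],[-0.03,-0.028,-0.104],0],[[-16,-11,-3],[-0.031,-0.028,-0.104],0],[[-15,-13,-2],[-0.03,-0.027,-0.104],0],[[-14,-14,-2],[-0.03,-0.028,-0.104],0],[[-13,-15,-3],[-0.03,-0.028,-0.104],0],[[-10,-17,-2],[-0.03,-0.028,-0.104],0]])

```text
clock: 6.85
position: [455.4, -152.9, 303.4]
ee_rot: [0.945, -0.305, 0.08, -0.087]
contact_force: [0.7, -0.7, -2.3]
gripper_width: 4.2
grasp_force: 59.9
```

>>> send_rows(series=[[[-9,-17,-3],[-0.03,-0.028,-0.104],0],[[-8,-18,-3],[-0.03,-0.028,-0.104],0],[[-5,-19,-4],[-0.03,-0.028,-0.104],0],[[-4,-19,-4],[-0.03,-0.028,-0.104],0],[[-1,-19,-4],[-0.03,-0.028,-0.104],0],[[0,-19,-5],[-0.03,-0.028,-0.104],0],[[0,0,0],[0,0,0],0]])

```text
clock: 7.55
position: [468.8, -39.3, 337.3]
ee_rot: [1.0, 0.001, -0.001, 0.0]
contact_force: [-0.3, 0.0, -1.8]
gripper_width: 4.4
grasp_force: 60.0
```

```bash
python3 -c "
from h import *
s=monitor.read_state();print(s['clock'],s['position'],s['joints'].round(2),s['gripper_width'],s['contact_force'],s['grasp_force'])
print('C',at(DESK,[-255,0,45]))
p,R=plan(at(DESK,[-255,0,45]),tool(DESK,-1),16,0)
"
```

```text
7.55 [468.7922712  -39.27127251 337.31402347] [ 0.26  0.06 -0.16 -0.   -1.36  1.31] 4.443461891022592 [-0.27196742  0.02441876 -1.76222123] 59.97166693210602
C [470.98643605 255.89347147 264.26677543]
[[[0,-18,5],[-0.035,0.033,-0.091],0],[[2,-19,3],[-0.035,0.034,-0.091],0],[[3,-18,4],[-0.034,0.033,-0.091],0],[[5,-18,3],[-0.035,0.033,-0.091],0],[[7,-18,2],[-0.035,0.033,-0.091],0],[[8,-17,2],[-0.035,0.034,-0.091],0],[[9,-17,2],[-0.035,0.033,-0.091],0],[[11,-15,2],[-0.035,0.033,-0.091],0]]
[[[12,-15,1],[-0.034,0.033,-0.091],0],[[13,-13,1],[-0.035,0.034,-0.091],0],[[15,-13,2],[-0.035,0.033,-0.091],0],[[15,-11,1],[-0.035,0.033,-0.091],0],[[17,-9,2],[-0.035,0.033,-0.091],0],[[17,-8,2],[-0.035,0.034,-0.091],0],[[17,-7,2],[-0.034,0.033,-0.091],0],[[18.5,-4.8,2.5],[-0.035,0.033,-0.091],0]]
```

>>> send_rows(series=[[[0,-18,5],[-0.035,0.033,-0.091],0],[[2,-19,3],[-0.035,0.033,-0.091],0],[[3,-18,4],[-0.035,0.033,-0.091],0],[[5,-18,3],[-0.035,0.033,-0.091],0],[[7,-18,2],[-0.035,0.033,-0.091],0],[[8,-17,2],[-0.035,0.033,-0.091],0],[[9,-17,2],[-0.035,0.033,-0.091],0],[[11,-15,2],[-0.035,0.033,-0.091],0]])

```text
clock: 8.35
position: [470.2, 105.9, 300.1]
ee_rot: [0.916, 0.354, 0.128, 0.137]
contact_force: [0.1, -0.1, -3.4]
gripper_width: 4.6
grasp_force: 60.1
```

>>> send_rows(series=[[[12,-15,1],[-0.035,0.033,-0.091],0],[[13,-13,1],[-0.035,0.033,-0.091],0],[[15,-13,2],[-0.035,0.033,-0.091],0],[[15,-11,1],[-0.035,0.033,-0.091],0],[[17,-9,2],[-0.035,0.033,-0.091],0],[[17,-8,2],[-0.035,0.033,-0.091],0],[[17,-7,2],[-0.035,0.033,-0.091],0],[[18,-5,2],[-0.035,0.033,-0.091],0]])

```text
clock: 9.15
position: [471.2, 253.2, 263.5]
ee_rot: [0.679, 0.649, 0.235, 0.25]
contact_force: [0.7, -0.3, -1.1]
gripper_width: 4.4
grasp_force: 60.2
```

>>> send_rows(series=[[[0,0,0],[0,0,0],0],[[0,0,0],[0,0,0],0]])

```text
clock: 9.35
position: [471.9, 252.1, 264.0]
ee_rot: [0.681, 0.647, 0.234, 0.249]
contact_force: [1.3, 0.0, -2.9]
gripper_width: 3.9
grasp_force: 60.1
```

```bash
python3 -c "
from h import *
s=monitor.read_state();print(s['clock'],s['position'],s['joints'].round(2),s['gripper_width'],s['contact_force'],s['grasp_force'])
R=Ro.from_quat(s['ee_rot']).as_matrix();print(DESK[1].T@(s['position']-DESK[0]),(DESK[1].T@R).round(3).tolist())
im=get_image('wrist')[:,:,::-1];cv2.imwrite('pics/w4.png',im)
c=camera_info('wrist')
print([proj(c,'wrist',np.array(s['position'])+R@[x,0,z]).round(0).tolist() for x in(-56,54) for z in(-41,119)])
print([proj(c,'wrist',at(DESK,[-100,y,0])).round(0).tolist() for y in(-55,55)])
p,R=plan(at(DESK,[-170,0,12.5]),tool(DESK,-1),8,0)
"
```

```text
9.35 [471.94147808 252.0961237  263.99009884] [ 0.9  -0.   -0.89  1.22 -0.59  1.17] 3.9392415163334973 [ 1.30806392  0.04821813 -2.91405089] 60.11215031147003
[-254.06739397   -3.75166425   45.68100421] [[0.008, -0.0, 1.0], [1.0, -0.004, -0.008], [0.004, 1.0, 0.0]]
[[315.0, 389.0], [315.0, 251.0], [314.0, 177.0], [315.0, 134.0]]
[[272.0, 231.0], [267.0, 125.0]]
[[[0,-4,11],[0,0.001,-0.001],0],[[1,-4,10],[0,0.001,0],0],[[0,-5,11],[0,0.001,-0.001],0],[[1,-4,10],[0,0.001,0],0],[[0,-4,11],[0.001,0.001,-0.001],0],[[1,-4,10],[0,0,0],0],[[0,-5,11],[0,0.001,-0.001],0],[[0.4,-3.8,10.4],[0,0.001,0],0]]
```

View pics/w4.png

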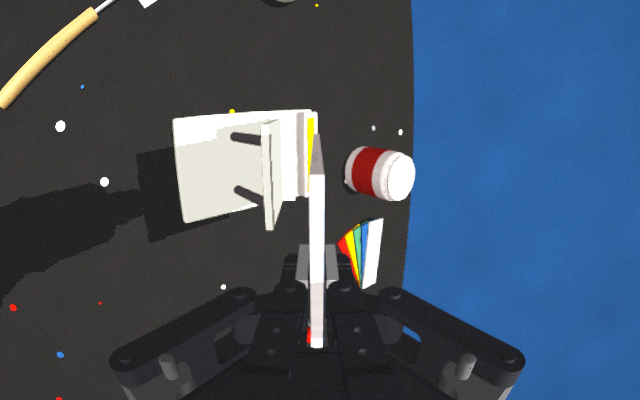

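Wrist view: the panel is held edge-on at cols 314–323, with its upper side end at row 173. The desk plate's top edge runs at cols 265–273, rows 122–230, as predicted. Approaching the slope.

>>> send_rows(series=[[[0,-4,11],[0,0.001,-0.001],0],[[1,-4,10],[0,0.001,0],0],[[0,-5,11],[0,0.001,-0.001],0],[[1,-4,10],[0,0.001,0],0],[[0,-4,11],[0,0.001,-0.001],0],[[1,-4,10],[0,0,0],0],[[0,-5,11],[0,0.001,-0.001],0],[[0,-4,10],[0,0.001,0],0]])

```text
clock: 10.2
position: [500.7, 255.6, 178.8]
ee_rot: [0.678, 0.65, 0.238, 0.247]
contact_force: [0.4, -0.3, -3.3]
gripper_width: 4.2
grasp_force: 60.1
```

>>> send_rows(series=[[[0,0,10],[0,0,0],0],[[0,0,10],[0,0,0],0],[[0,0,10],[0,0,0],0],[[0,0,8],[0,0,0],0],[[0,0,0],[0,0,0],0],[[0,0,0],[0,0,0],0],[[0,0,0],[0,0,0],0]])

```text
clock: 10.9
position: [523.5, 259.2, 156.4]
ee_rot: [0.679, 0.651, 0.232, 0.248]
contact_force: [-0.3, 0.4, -2.4]
gripper_width: 4.4
grasp_force: 60.2
```

```bash
cat > st.py <<'E'
from h import *
s=monitor.read_state();R=Ro.from_quat(s['ee_rot']).as_matrix()
print(s['clock'],s['position'].round(1),s['joints'].round(2),s['gripper_width'],'Fslope',(DESK[1].T@s['contact_force']).round(2),'M',(R.T@s['wrist_torque']).round(2),s['grasp_force'])
print('in desk',DESK[1].T@(s['position']-DESK[0]),(DESK[1].T@R).round(3).tolist())
E
python3 st.py
python3 - <<'E'
from h import *
a=[]
for n in('scene','side'):
    im=get_image(n)[:,:,::-1];c=camera_info(n);u,v=proj(c,n,at(DESK,[-70,0,0])).astype(int)
    print(u,v);a.append(cv2.resize(im[v-50:v+50,u-65:u+65],None,fx=6,fy=6,interpolation=2)[:, :])
cv2.imwrite('pics/c5.png',np.hstack([cv2.resize(x,(400,308)) for x in a]))
E
```

```text
10.9 [523.5 259.2 156.4] [ 0.51  0.22 -0.93  2.05 -0.39  0.62] 4.4211973587222655 Fslope [ 1.59  0.36 -1.8 ] M [ 1.84  0.03 -0.01] 60.17295598983765
in desk [-138.77834784    5.60667209   15.7642759 ] [[0.007, 0.006, 1.0], [1.0, 0.003, -0.008], [-0.003, 1.0, -0.006]]
397 182
295 147
```

View pics/c5.png

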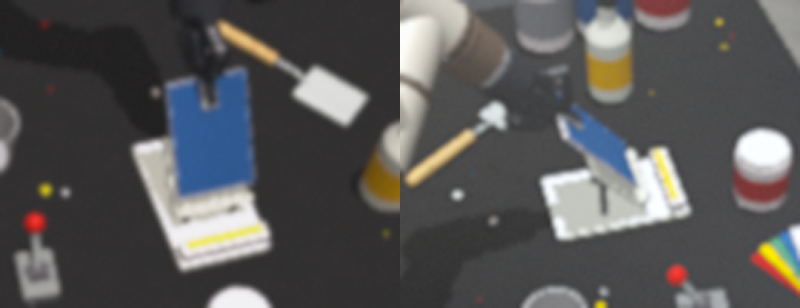

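The views show the panel above the desk, blue side up. Joint 4 has hit its 2.05 limit, though. I'll fit the arm's kinematics to the recorded states to find a feasible in-plane grasp angle.

```bash
cat > kin.py <<'E'
from h import *
from scipy.optimize import least_squares
r=lambda a,t:Ro.from_euler(a,t).as_matrix()
T0=quatR([0,0,-1],[0,-1,0],[1,0,0])  # tool axes in forearm frame at q=0 (refined by fit of j6 offset)
def fk(q,g,s4=1,s6=1):
    d,z0,r0,a,b,e,w,t,o6=g
    A=r('z',q[0]);B=A@r('y',q[1]);C=B@r('y',-q[2]);D=C@r('x',s4*q[3]);E=D@r('y',-q[4]);F=E@r('x',s6*q[5]+o6)
    p=A@[r0,-d,z0]+B@[0,0,a]+C@[b,0,e]+D@[w,0,0]+F@[t,0,0]
    return p,F@T0
L=np.array([-3.14,-1.21,-1.07,-3.16,-2.99,-3.1]),np.array([3.14,2.06,1.41,2.05,-.16,3.1])
D=[([1.488,.385,.008,0,-1.194,-.259],[209.457,588.835,231.312],[.9854,-.1702,0,.001]),
([.754216,.255978,.230751,-.00075,-1.54644,-.755152],[520.63,270.18,398.63],[-.707,.707,0,0]),
([-.2,.09,.03,0,-1.51,.2],[430.1,-250.2,398.3],[-.707,.707,.001,0]),
([-.47,.07,-.33,-.39,-.75,.78],[443.5,-303.9,247],[.71,-.655,.177,-.19]),
([-.42,.26,-.35,-.49,-.53,.87],[500.6,-300.4,144.2],[.709,-.655,.178,-.191]),
([.26,.06,-.16,0,-1.36,1.31],[468.8,-39.3,337.3],[1,.001,-.001,0]),
([.9,0,-.89,1.22,-.59,1.17],[471.9,252.1,264],[.681,.647,.234,.249]),
([.51,.22,-.93,2.05,-.39,.62],[523.5,259.2,156.4],[.679,.651,.232,.248])]
def fitg():
    best=None
    for s4 in(1,-1):
        for s6 in(1,-1):
            for o in(0,1.57,3.14,-1.57):
                def f(g):
                    out=[]
                    for q,p,qq in D:
                        P,R=fk(q,g,s4,s6);out+=list((P-p)/5);out+=list(60*(R-Ro.from_quat(qq).as_matrix()).ravel())
                    return out
                s=least_squares(f,[160,300,0,400,400,50,0,200,o],loss='soft_l1',max_nfev=100)
                if best is None or s.cost<best[0]: best=(s.cost,s.x,s4,s6,np.array(f(s.x)).reshape(8,-1))
    return best
def ik(p,R,g,s4,s6,q0):
    def f(q):
        P,Q=fk(q,g,s4,s6);return np.r_[(P-p)/10,10*(Q-R).ravel()]
    s=least_squares(f,np.clip(q0,L[0]+.01,L[1]-.01),bounds=L);return s.x,s.cost
if __name__=='__main__':
    b=fitg();print(b[0],b[1].round(2),b[2:4]);print((b[4][:,:3]*5).round(1));print(np.abs(b[4][:,3:]).max(1)/60)
    np.save('g.npy',np.r_[b[1],b[2],b[3]])
E
python3 kin.py
```

```text
1142.1357664143525 [ 153.37  122.32  104.19  519.3  -552.68    1.96  875.66  233.73  -80.11] (-1, -1)
[[  -7.    -3.4   21.5]
 [  -8.8    0.5  -13.9]
 [   3.6    5.8   -9.9]
 [  -5.1  -22.9   67.1]
 [  15.7  -37.2   95.6]
 [   4.3    6.5    1.1]
 [  -9.6 -112.7  -51.2]
 [   6.1 -229.    -1.9]]
[1.88386808 1.99999801 1.99999845 1.99377566 1.99405065 1.99995478
 1.99749258 1.99807312]
```

```bash
sed -i 's/\[0,-1,0\],\[1,0,0\])  #/[0,1,0],[1,0,0])  #/; s/D@\[w,0,0\]/E@[0,0,w]/' kin.py; python3 kin.py
```

```text
123.48458846506223 [149.16  31.44 150.37 539.97 362.45  -0.9  -86.89 153.37  -1.57] (-1, -1)
[[ -10.9   -0.3   12.9]
 [  -8.7    6.3   -8.2]
 [   4.7    9.9   -5.2]
 [ -27.5   -3.    17.3]
 [  -1.5   -7.2   39.7]
 [   2.5   10.3    0.6]
 [   0.5 -134.8  -70.4]
 [  61.7 -243.8   -2.4]]
[0.00177397 0.00129599 0.00219493 0.00141727 0.00675043 0.00689422
 0.00556963 0.00395658]
```

```bash
sed -i 's/d,z0,r0,a,b,e,w,t,o6=g/d,z0,r0,a,b,e,w,t,o6,wy,dz=g/; s/E@\[0,0,w\]/D@[0,wy,dz]+E@[0,0,w]/; s/0,200,o\]/0,200,o,0,0]/' kin.py; python3 kin.py
```

```text
1.3857817441918419 [   0.8   164.59    2.47  564.5   423.48   -4.79   -3.75  297.77  695.86
 -158.96    1.66] (-1, -1)
[[-0.4 -0.9 -0.1]
 [ 0.1  0.2  0.4]
 [ 1.  -0.2  2.2]
 [-1.5  0.6 -2. ]
 [ 1.8 -0.   2. ]
 [-0.2 -1.3 -2.4]
 [-0.3  0.6  0.2]
 [ 0.  -0.2 -0.2]]
[0.00177397 0.00129599 0.00219493 0.00141727 0.00675043 0.00689422
 0.00556963 0.00395658]
```

```bash
cat > srch.py <<'E'
from kin import *
G=np.load('g.npy');g,s4,s6=G[:11],G[11],G[12]
rng=np.random.default_rng(0)
seeds=[np.array(d[0]) for d in D]+[np.array([.6,.3,-.5,-1,-.6,1]),np.array([.3,.3,-.5,1,-1.2,-1]),np.array([.3,.3,-.5,-2.5,-1.2,1])]
def inpl(S,k,phi): # tool z = cos xs + sin ys
    R=S[1];z=np.cos(phi)*R[:,0]+np.sin(phi)*R[:,1];y=-k*R[:,2];return quatR(np.cross(y,z),y,z)
def sol(S,v,k,phi):
    best=[]
    for s in seeds:
        for k6 in(-2,0,2):
            q0=s.copy();q0[5]=np.clip(q0[5]+k6,-3,3)
            q,c=ik(at(S,v),inpl(S,k,phi),g,s4,s6,q0)
            if c<.002: best.append((np.min(np.r_[q-L[0],L[1]-q]),q))
    best.sort(key=lambda t:-t[0]);return best[0] if best else None
if __name__=='__main__':
    for phi in np.radians([-30,-20,-10,0,10,20,30,40]):
        print(round(np.degrees(phi)))
        for k in(1,-1):
            dy=19*np.sin(phi)
            for nm,S,kk,ph,v in(('rest',REST,k,-phi,[-118,-6-dy,2.5]),('desk',DESK,-k,phi,[-118,dy,2.5]),('deskhi',DESK,-k,phi,[-190,dy,22])):
                r_=sol(S,v,kk,ph);print(' ',kk,nm,None if r_ is None else (round(r_[0],2),r_[1].round(2).tolist()))
E
python3 srch.py
```

```text
-30
  1 rest (np.float64(1.06), [-0.67, 0.48, -0.01, -0.78, -1.23, 1.22])
  -1 desk (np.float64(0.34), [0.96, 0.46, -0.73, 1.12, -0.96, 1.0])
  -1 deskhi (np.float64(0.38), [1.05, 0.35, -0.69, 0.97, -1.07, 1.13])
  -1 rest (np.float64(1.06), [-0.67, 0.48, -0.01, -0.78, -1.23, -1.92])
  1 desk (np.float64(0.34), [0.96, 0.46, -0.73, 1.12, -0.96, -2.14])
  1 deskhi (np.float64(0.38), [1.05, 0.35, -0.69, 0.97, -1.07, -2.01])
-20
  1 rest (np.float64(0.86), [-0.61, 0.4, -0.11, -0.72, -1.02, 1.16])
  -1 desk (np.float64(0.23), [0.87, 0.38, -0.84, 1.35, -0.78, 0.9])
  -1 deskhi (np.float64(0.28), [0.99, 0.26, -0.79, 1.11, -0.89, 1.08])
  -1 rest (np.float64(0.86), [-0.61, 0.4, -0.11, -0.72, -1.02, -1.98])
  1 desk (np.float64(0.23), [0.87, 0.38, -0.84, 1.35, -0.78, -2.24])
  1 deskhi (np.float64(0.28), [0.99, 0.26, -0.79, 1.11, -0.89, -2.06])
-10
  1 rest (np.float64(0.64), [-0.53, 0.32, -0.22, -0.64, -0.8, 1.06])
  -1 desk (np.float64(0.15), [0.7, 0.31, -0.92, 1.71, -0.6, 0.74])
  -1 deskhi (np.float64(0.18), [0.88, 0.18, -0.89, 1.32, -0.68, 1.0])
  -1 rest (np.float64(0.64), [-0.53, 0.32,
[... 597 characters left out ...]
p.float64(0.04), [-0.27, 0.23, -0.6, -0.02, -0.2, -2.82])
  1 desk None
  1 deskhi None
20
  1 rest None
  -1 desk None
  -1 deskhi None
  -1 rest None
  1 desk None
  1 deskhi None
30
  1 rest None
  -1 desk (np.float64(0.0), [0.49, 0.24, -0.44, -1.19, -0.16, -2.36])
  -1 deskhi None
  -1 rest None
  1 desk (np.float64(0.0), [0.49, 0.24, -0.44, -1.19, -0.16, 0.78])
  1 deskhi None
40
  1 rest None
  -1 desk (np.float64(0.35), [0.23, 0.29, -0.41, -1.52, -0.51, -1.87])
  -1 deskhi (np.float64(0.25), [0.38, 0.11, -0.43, -1.23, -0.41, -2.29])
  -1 rest None
  1 desk (np.float64(0.35), [0.23, 0.29, -0.41, -1.52, -0.51, 1.27])
  1 deskhi (np.float64(0.25), [0.38, 0.11, -0.43, -1.23, -0.41, 0.85])
```

An in-plane grasp angle of about 25° is comfortably feasible at both stands. I'll return the panel to the rest, regrip it turned 25° in its plane, then come back.

```bash
python3 -c "
from h import *
p,R=plan(at(DESK,[-255,0,45]),tool(DESK,-1),7,0)
B=quatR([1,0,0],[0,-1,0],[0,0,-1])
p,R=plan([470,-40,340],B,15,0,p,R)
p,R=plan(at(REST,[-250,-7,10]),tool(REST,1),14,0,p,R)
"
```

```text
[[[-1,4,-17],[-0.001,0.001,0],0],[[-1,4,-16],[-0.001,0.001,0.001],0],[[-1,4,-17],[0,0.001,0],0],[[-1,4,-16],[-0.001,0.001,0.001],0],[[0,4,-17],[-0.001,0.001,0],0],[[-1,5,-17],[-0.001,0.002,0.001],0],[[-1.1,3.8,-16.3],[-0.001,0.001,0],0]]
[[[-20,4,-3],[0.037,-0.035,0.097],0],[[-19,5,-3],[0.037,-0.036,0.098],0],[[-19,8,-3],[0.037,-0.035,0.097],0],[[-18,9,-2],[0.037,-0.036,0.097],0],[[-17,11,-1],[0.037,-0.035,0.097],0],[[-16,12,-2],[0.037,-0.036,0.098],0],[[-15,14,-2],[0.037,-0.035,0.097],0],[[-14,15,-1],[0.037,-0.036,0.097],0]]
[[[-12,16,-2],[0.037,-0.035,0.098],0],[[-10,18,-2],[0.037,-0.035,0.097],0],[[-9,18,-2],[0.037,-0.036,0.097],0],[[-7,19,-3],[0.037,-0.035,0.098],0],[[-6,19,-3],[0.037,-0.036,0.097],0],[[-3,20,-4],[0.037,-0.035,0.097],0],[[-2.2,19.7,-4],[0.037,-0.036,0.097],0]]
[[[-2,19,6],[0.03,0.028,0.104],0],[[0,19,5],[0.03,0.028,0.104],0],[[1,19,4],[0.03,0.028,0.104],0],[[4,19,4],[0.031,0.027,0.104],0],[[6,19,3],[0.03,0.028,0.104],0],[[7,18,4],[0.03,0.028,0.104],0],[[9,18,2],[0.03,0.028,0.104],0],[[11,16,3],[0.03,0.028,0.104],0]]
[[[12,16,2],[0.03,0.028,0.104],0],[[14,14,3],[0.03,0.028,0.103],0],[[15,13,2],[0.031,0.027,0.104],0],[[16,11,2],[0.03,0.028,0.104],0],[[17,9,3],[0.03,0.028,0.104],0],[[18.2,7.8,2.7],[0.03,0.028,0.104],0]]
```

>>> send_rows(series=[[[-1,4,-17],[-0.001,0.001,0],0],[[-1,4,-16],[-0.001,0.001,0.001],0],[[-1,4,-17],[0,0.001,0],0],[[-1,4,-16],[-0.001,0.001,0.001],0],[[0,4,-17],[-0.001,0.001,0],0],[[-1,5,-17],[-0.001,0.002,0.001],0],[[-1,4,-16],[-0.001,0.001,0],0]])

```text
clock: 11.7
position: [470.9, 255.4, 264.7]
ee_rot: [0.679, 0.649, 0.237, 0.247]
contact_force: [0.9, 0.2, -2.4]
gripper_width: 4.3
grasp_force: 60.2
```

>>> send_rows(series=[[[-20,4,-3],[0.037,-0.035,0.097],0],[[-19,5,-3],[0.037,-0.036,0.098],0],[[-19,8,-3],[0.037,-0.035,0.097],0],[[-18,9,-2],[0.037,-0.036,0.097],0],[[-17,11,-1],[0.037,-0.035,0.097],0],[[-16,12,-2],[0.037,-0.036,0.098],0],[[-15,14,-2],[0.037,-0.035,0.097],0],[[-14,15,-1],[0.037,-0.036,0.097],0]])

```text
clock: 12.5
position: [469.9, 97.1, 304.4]
ee_rot: [0.928, 0.33, 0.119, 0.125]
contact_force: [-0.2, -0.2, -2.1]
gripper_width: 4.3
grasp_force: 60.1
```

>>> send_rows(series=[[[-12,16,-2],[0.037,-0.035,0.098],0],[[-10,18,-2],[0.037,-0.035,0.097],0],[[-9,18,-2],[0.037,-0.036,0.097],0],[[-7,19,-3],[0.037,-0.035,0.098],0],[[-6,19,-3],[0.037,-0.036,0.097],0],[[-3,20,-4],[0.037,-0.035,0.097],0],[[-2,20,-4],[0.037,-0.036,0.097],0]])

```text
clock: 13.2
position: [470.0, -40.7, 340.2]
ee_rot: [1.0, -0.002, -0.001, -0.001]
contact_force: [0.7, -0.6, -2.2]
gripper_width: 4.5
grasp_force: 60.1
```

>>> send_rows(series=[[[-2,19,6],[0.03,0.028,0.104],0],[[0,19,5],[0.03,0.028,0.104],0],[[1,19,4],[0.03,0.028,0.104],0],[[4,19,4],[0.031,0.027,0.104],0],[[6,19,3],[0.03,0.028,0.104],0],[[7,18,4],[0.03,0.028,0.104],0],[[9,18,2],[0.03,0.028,0.104],0],[[11,16,3],[0.03,0.028,0.104],0]])

```text
clock: 14.0
position: [453.9, -191.9, 294.8]
ee_rot: [0.901, -0.404, 0.107, -0.117]
contact_force: [0.4, -0.3, -2.6]
gripper_width: 4.2
grasp_force: 60.2
```

```bash
python3 -c "
from h import *
s=monitor.read_state();print(s['clock'],s['position'],s['joints'].round(2),s['gripper_width'])
p,R=plan(at(REST,[-250,-7,10]),tool(REST,1),7,0)
p,R=plan(at(REST,[-165,-5,8]),tool(REST,1),5,0,p,R)
"
```

```text
14.0 [ 453.92352765 -191.93622648  294.75598511] [-0.19  0.01 -0.27 -0.21 -1.03  1.  ] 4.208401000885669
[[[11,13,2],[0.026,0.024,0.088],0],[[11,12,2],[0.026,0.024,0.089],0],[[13,11,2],[0.026,0.024,0.088],0],[[13,10,2],[0.025,0.024,0.088],0],[[15,9,2],[0.026,0.023,0.088],0],[[14,8,2],[0.026,0.024,0.089],0],[[16,6,2.4],[0.026,0.024,0.088],0]]
[[[0,0,17],[0,0,0],0],[[-1,1,17],[0,0,0],0],[[0,0,17],[0,0,0],0],[[-1,1,17],[0,0,0],0],[[0,0,17],[0,0,0],0]]
```

>>> send_rows(series=[[[11,13,2],[0.026,0.024,0.088],0],[[11,12,2],[0.026,0.024,0.089],0],[[13,11,2],[0.026,0.024,0.088],0],[[13,10,2],[0.025,0.024,0.088],0],[[15,9,2],[0.026,0.023,0.088],0],[[14,8,2],[0.026,0.024,0.089],0],[[16,6,2],[0.026,0.024,0.088],0]])

```text
clock: 14.7
position: [442.0, -304.3, 261.8]
ee_rot: [0.71, -0.655, 0.175, -0.19]
contact_force: [-0.5, -0.4, -2.5]
gripper_width: 4.1
grasp_force: 60.2
```

>>> send_rows(series=[[[0,0,17],[0,0,0],0],[[-1,1,17],[0,0,0],0],[[0,0,17],[0,0,0],0],[[-1,1,17],[0,0,0],0],[[0,0,17],[0,0,0],0],[[0,0,0],[0,0,0],0]])

```text
clock: 15.3
position: [482.5, -297.9, 185.0]
ee_rot: [0.711, -0.654, 0.173, -0.189]
contact_force: [-0.6, 0.5, -2.5]
gripper_width: 4.1
grasp_force: 60.1
```

```bash
cat > sr.py <<'E'
from h import *
s=monitor.read_state();R=Ro.from_quat(s['ee_rot']).as_matrix()
print(s['clock'],s['joints'].round(2),s['gripper_width'],'Fslope',(REST[1].T@s['contact_force']).round(2),s['grasp_force'])
print('in rest',REST[1].T@(s['position']-REST[0]),(REST[1].T@R).round(3).tolist())
E
python3 sr.py;python3 -c "
from h import *
plan(at(REST,[-119,-5,2.5]),tool(REST,1),7,0)"
```

```text
15.3 [-0.42  0.19 -0.35 -0.43 -0.62  0.81] 4.1313084775877345 Fslope [ 1.92  0.56 -1.74] 60.11710703372955
in rest [-163.12787497   -3.40182937    7.49862698] [[0.005, -0.005, 1.0], [-1.0, -0.003, 0.005], [0.003, -1.0, -0.005]]
[[[0,1,6],[0.001,0.001,0],0],[[1,0,7],[0,0,0.001],0],[[0,1,6],[0.001,0.001,0],0],[[0,1,6],[0.001,0.001,0.001],0],[[0,0,7],[0.001,0,0],0],[[0,1,6],[0,0.001,0.001],0],[[0.7,0.9,6.1],[0.001,0.001,0],0]]
```

>>> send_rows(series=[[[0,1,6],[0.001,0.001,0],0],[[1,0,7],[0,0,0.001],0],[[0,1,6],[0.001,0.001,0],0],[[0,1,6],[0.001,0.001,0.001],0],[[0,0,7],[0.001,0,0],0],[[0,1,5],[0,0.001,0.001],0],[[0,1,5],[0.001,0.001,0],0],[[0,0,0],[0,0,0],0]])

```text
clock: 16.1
position: [500.1, -299.0, 147.9]
ee_rot: [0.709, -0.655, 0.178, -0.19]
contact_force: [-0.4, -0.5, -3.5]
gripper_width: 4.2
grasp_force: 60.1
```

```bash
python3 sr.py
```

```text
16.1 [-0.42  0.25 -0.36 -0.48 -0.54  0.86] 4.215493575422137 Fslope [ 2.84 -0.51 -2.11] 60.09598731994629
in rest [-122.21238785   -5.87151569    4.02915564] [[-0.004, 0.004, 1.0], [-1.0, -0.001, -0.004], [0.001, -1.0, 0.004]]
```

>>> send_rows(series=[[[0,0.7,1],[0,0,0],0],[[0,0.7,1],[0,0,0],0],[[0,0,1],[0,0,0],0],[[0,0,0.5],[0,0,0],0],[[0,0,0],[0,0,0],0]])

```text
clock: 16.6
position: [500.9, -299.3, 145.2]
ee_rot: [0.709, -0.655, 0.179, -0.19]
contact_force: [-0.2, 0.2, -2.4]
gripper_width: 4.3
grasp_force: 60.1
```

```bash
python3 sr.py
```

```text
16.6 [-0.42  0.26 -0.36 -0.48 -0.53  0.86] 4.278379440713828 Fslope [ 2.01  0.2  -1.33] 60.09451746940613
in rest [-119.53056734   -6.19844136    3.35550484] [[-0.005, 0.005, 1.0], [-1.0, -0.002, -0.005], [0.002, -1.0, 0.005]]
```

>>> send_rows(series=[[[0,0.5,0.7],[0,0,0],0],[[0,0.3,0.7],[0,0,0],0],[[0,0,0.6],[0,0,0],0],[[0,0,0],[0,0,0],0]])

```text
clock: 17.0
position: [501.1, -299.7, 144.5]
ee_rot: [0.709, -0.655, 0.18, -0.19]
contact_force: [-5.9, 0.4, 6.4]
gripper_width: 4.2
grasp_force: 62.0
```

```bash
python3 sr.py
```

```text
17.0 [-0.42  0.26 -0.36 -0.49 -0.53  0.87] 4.227860110333524 Fslope [-8.46  0.86 -1.82] 62.008867263793945
in rest [-118.86587509   -6.66369255    3.18077085] [[-0.006, 0.006, 1.0], [-1.0, -0.003, -0.006], [0.003, -1.0, 0.006]]
```

>>> send_rows(series=[[[0,0,0],[0,0,0],10],[[0,0,0],[0,0,0],20],[[0,0,0],[0,0,0],40],[[0,0,0],[0,0,0],45],[[0,0,0],[0,0,0],45]])

```text
clock: 17.5
position: [501.3, -299.2, 142.9]
ee_rot: [0.709, -0.655, 0.179, -0.19]
contact_force: [-0.3, -0.3, -0.0]
gripper_width: 45.2
grasp_force: 0.0
```

```bash
python3 sr.py; python3 -c "
from srch import *
plan(at(REST,[-120,2,2.5]),inpl(REST,1,.436),6,45)"
```

```text
17.5 [-0.42  0.26 -0.36 -0.49 -0.53  0.87] 45.17542496521273 Fslope [-0.15 -0.27 -0.31] 0.0
in rest [-117.32768527   -6.16535588    2.58212138] [[-0.005, 0.005, 1.0], [-1.0, -0.002, -0.005], [0.002, -1.0, 0.005]]
[[[-1,0,0],[-0.001,-0.073,0],45],[[-2,0,-1],[0,-0.074,0.001],45],[[-1,0,0],[-0.001,-0.073,0],45],[[-2,0,0],[-0.001,-0.074,0.001],45],[[-1,0,0],[-0.001,-0.073,0],45],[[-1.5,0.1,-0.2],[0,-0.074,0.001],45]]
```

>>> send_rows(series=[[[-1,0,0],[-0.001,-0.073,0],45],[[-2,0,-1],[0,-0.073,0.001],45],[[-1,0,0],[-0.001,-0.073,0],45],[[-2,0,0],[-0.001,-0.073,0.001],45],[[-1,0,0],[-0.001,-0.073,0],45],[[-2,0,0],[0,-0.073,0.001],45],[[0,0,0],[0,0,0],25],[[0,0,0],[0,0,0],15]])

```text
clock: 18.3
position: [499.1, -290.9, 144.7]
ee_rot: [0.73, -0.6, 0.019, -0.326]
contact_force: [-0.3, -0.0, -0.2]
gripper_width: 16.8
grasp_force: 0.0
```

```bash
python3 sr.py
python3 - <<'E'
from h import *
c=camera_info('wrist');im=get_image('wrist')[:,:,::-1]
cv2.imwrite('pics/w6.png',im)
print([(z,y,proj(c,'wrist',at(REST,[-160,y-6,z])).round(1)) for y in(-55,55) for z in (0,5)])
E
```

```text
18.3 [-0.64  0.43 -0.07 -0.75 -1.13  1.19] 16.75407527823478 Fslope [ 0.03 -0.01 -0.35] 0.0
in rest [-119.69596657    2.32869227    2.115036  ] [[0.419, -0.0, 0.908], [-0.908, 0.001, 0.419], [-0.001, -1.0, 0.0]]
[(0, -55, array([325.4, 237.8])), (5, -55, array([307.7, 237.8])), (0, 55, array([321.3, 360.6])), (5, 55, array([312.6, 360.6]))]
```

View pics/w6.png

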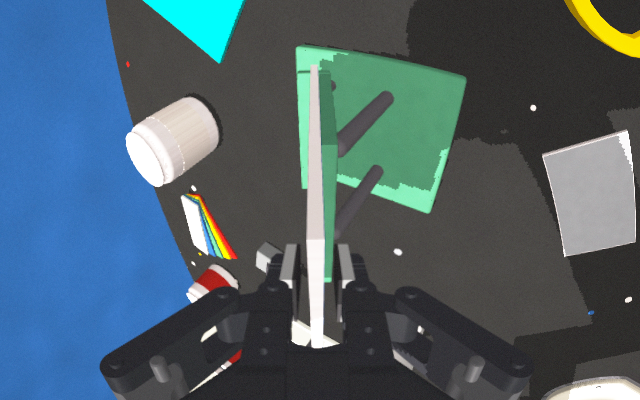

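The panel edge is centred between the fingers, with its corner at row 238 as predicted, so it's seated and ready to grip. That view was my eleventh, one over the limit, so I'll use numeric checks only from here.

>>> send_rows(series=[[[0,0,0],[0,0,0],8],[[0,0,0],[0,0,0],0],[[0,0,0],[0,0,0],0],[[0,0,0],[0,0,0],0]])

```text
clock: 18.75
position: [499.3, -290.1, 145.9]
ee_rot: [0.731, -0.599, 0.019, -0.327]
contact_force: [-0.5, 1.2, 2.2]
gripper_width: 4.4
grasp_force: 59.0
```

```bash
python3 sr.py; python3 -c "
from srch import *
p,R=plan(at(REST,[-250,2,10]),inpl(REST,1,.436),8,0)
B=quatR([1,0,0],[0,-1,0],[0,0,-1])
p,R=plan([470,-40,340],B,16,0,p,R)
p,R=plan(at(DESK,[-255,-7,45]),inpl(DESK,-1,-.436),16,0,p,R)
for v in([-255,-7,45],[-170,-7,15]): print(sol(DESK,v,-1,-.436))
"
```

```text
18.75 [-0.64  0.43 -0.06 -0.75 -1.13  1.19] 4.396396776376573 Fslope [-2.1   1.28  0.74] 59.00587320327759
in rest [-120.59324328    3.07483891    2.96058661] [[0.42, 0.001, 0.907], [-0.907, -0.0, 0.42], [0.001, -1.0, 0.001]]
[[[-7,-1,-15],[0,0,0],0],[[-6,-1,-14],[0,-0.001,0],0],[[-7,-1,-15],[0,0,0],0],[[-7,-1,-15],[0,0,0],0],[[-6,0,-15],[0,-0.001,0.001],0],[[-7,-1,-14],[-0.001,0,0],0],[[-7,-1,-15],[0,0,0],0],[[-6.5,-1.1,-14.8],[0,0,0],0]]
[[[-15,-5,4],[-0.045,-0.002,-0.082],0],[[-15,-7,4],[-0.045,-0.003,-0.083],0],[[-15,-8,4],[-0.045,-0.002,-0.082],0],[[-14,-9,3],[-0.045,-0.003,-0.083],0],[[-12,-10,3],[-0.045,-0.002,-0.082],0],[[-12,-12,3],[-0.045,-0.003,-0.083],0],[[-11,-13,2],[-0.045,-0.002,-0.082],0],[[-10,-13,1],[-0.045,-0.003,-0.082],0]]
[[[-9,-15,1],[-0.045,-0.002,-0.083],0],[[-7,-15,0],[-0.045,-0.003,-0.082],0],[[-6,-15,-1],[-0.045,-0.002,-0.083],0],[[-5,-16,-1],[-0.045,-0.003,-0.082],0],[[-4,-17,-2],[-0.045,-0.002,-0.083],0],[[-2,-16,-3],[-0.045,-0.003,-0.082],0],[[-1,-17,-3],[-0.045,-0.002,-0.082],0],[[0.8,-15.9,-4.3],[-0.045,-0.003,-0.083],0]]
[[[0,-18,5],[-0.053,0.012,-0.08],0],[[1,-18,4],[-0.053,0.011,-0.081],0],[[3,-18,2],[-0.053,0.012,-0.08],0],[[5,-18,2],[-0.052,0.012,-0.081],0],[[6,-18,1],[-0.053,0.011,-0.08],0],[[7,-18,0],[-0.053,0.012,-0.081],0],[[8,-16,0],[-0.053,0.011,-0.08],0],[[10,-16,-2],[-0.053,0.012,-0.08],0]]
[[[11,-15,-2],[-0.053,0.012,-0.081],0],[[12,-14,-2],[-0.053,0.011,-0.08],0],[[14,-12,-4],[-0.053,0.012,-0.081],0],[[14,-12,-3],[-0.052,0.012,-0.08],0],[[15,-10,-4],[-0.053,0.011,-0.08],0],[[16,-8,-5],[-0.053,0.012,-0.081],0],[[17,-7,-4],[-0.053,0.012,-0.08],0],[[17.2,-5.2,-5],[-0.053,0.011,-0.081],0]]
(np.float64(0.396485369638364), array([ 1.10595192,  0.20361797, -0.67351463,  0.90140491, -1.11558673,
        1.23747486]))
(np.float64(0.31168276732775735), array([ 1.00143326,  0.33439155, -0.75831723,  1.07800044, -0.94854082,
        1.06496918]))
```

>>> send_rows(series=[[[-7,-1,-15],[0,0,0],0],[[-6,-1,-14],[0,0,0],0],[[-7,-1,-15],[0,0,0],0],[[-7,-1,-15],[0,0,0],0],[[-6,0,-15],[0,0,0],0],[[-7,-1,-14],[0,0,0],0],[[-7,-1,-15],[0,0,0],0],[[-6,-1,-15],[0,0,0],0]])

```text
clock: 19.55
position: [440.0, -296.7, 262.2]
ee_rot: [0.73, -0.599, 0.019, -0.327]
contact_force: [-0.2, -0.1, -2.3]
gripper_width: 4.7
grasp_force: 59.0
```

>>> send_rows(series=[[[-15,-5,4],[-0.045,-0.002,-0.082],0],[[-15,-7,4],[-0.045,-0.003,-0.083],0],[[-15,-8,4],[-0.045,-0.002,-0.082],0],[[-14,-9,3],[-0.045,-0.003,-0.083],0],[[-12,-10,3],[-0.045,-0.002,-0.082],0],[[-12,-12,3],[-0.045,-0.003,-0.083],0],[[-11,-13,2],[-0.045,-0.002,-0.082],0],[[-10,-13,1],[-0.045,-0.003,-0.082],0]])

```text
clock: 20.35
position: [455.0, -168.2, 300.5]
ee_rot: [0.931, -0.321, 0.01, -0.174]
contact_force: [-0.3, 0.3, -2.7]
gripper_width: 4.1
grasp_force: 59.0
```

>>> send_rows(series=[[[-9,-15,1],[-0.045,-0.002,-0.083],0],[[-7,-15,0],[-0.045,-0.003,-0.082],0],[[-6,-15,-1],[-0.045,-0.002,-0.083],0],[[-5,-16,-1],[-0.045,-0.003,-0.082],0],[[-4,-17,-2],[-0.045,-0.002,-0.083],0],[[-2,-16,-3],[-0.045,-0.003,-0.082],0],[[-1,-17,-3],[-0.045,-0.002,-0.082],0],[[1,-16,-4],[-0.045,-0.003,-0.083],0]])

```text
clock: 21.15
position: [469.8, -40.0, 339.3]
ee_rot: [1.0, 0.001, 0.0, 0.001]
contact_force: [0.2, -0.5, -2.9]
gripper_width: 4.4
grasp_force: 58.9
```

>>> send_rows(series=[[[0,-18,5],[-0.053,0.012,-0.08],0],[[1,-18,4],[-0.053,0.011,-0.081],0],[[3,-18,2],[-0.053,0.012,-0.08],0],[[5,-18,2],[-0.052,0.012,-0.081],0],[[6,-18,1],[-0.053,0.011,-0.08],0],[[7,-18,0],[-0.053,0.012,-0.081],0],[[8,-16,0],[-0.053,0.011,-0.08],0],[[10,-16,-2],[-0.053,0.012,-0.08],0]])

```text
clock: 21.95
position: [470.4, 104.4, 301.1]
ee_rot: [0.925, 0.314, 0.046, 0.208]
contact_force: [0.3, -0.4, -3.2]
gripper_width: 4.6
grasp_force: 59.0
```

```bash
python3 st.py; python3 -c "
from srch import *
p,R=plan(at(DESK,[-255,-9,45]),inpl(DESK,-1,-.433),8,0)
p,R=plan(at(DESK,[-165,-9,12]),inpl(DESK,-1,-.433),8,0,p,R)
"
```

```text
21.95 [470.4 104.4 301.1] [ 0.8   0.06 -0.46  0.45 -1.19  1.23] 4.602124382032299 Fslope [ 2.69 -0.36 -1.84] M [1.06 0.1  0.01] 58.966174721717834
in desk [-279.30457571 -151.36897317   73.33177399] [[0.531, 0.065, 0.845], [0.634, -0.692, -0.346], [0.562, 0.719, -0.409]]
[[[11,-15,-2],[-0.052,0.012,-0.08],0],[[12,-13,-3],[-0.053,0.012,-0.081],0],[[13,-13,-3],[-0.052,0.013,-0.08],0],[[14,-11,-4],[-0.053,0.012,-0.081],0],[[15,-10,-4],[-0.052,0.012,-0.08],0],[[16,-8,-4],[-0.053,0.012,-0.081],0],[[17,-7,-5],[-0.052,0.012,-0.08],0],[[16.5,-4.9,-4.6],[-0.052,0.012,-0.081],0]]
[[[5,-4,10],[0,0,0],0],[[4,-4,10],[0,0,0],0],[[5,-4,11],[0,0,0],0],[[5,-4,10],[0,0,0],0],[[5,-5,10],[0,0,0],0],[[4,-4,10],[0,0,0],0],[[5,-4,11],[0,0,0],0],[[4.8,-3.9,9.7],[0,0,0],0]]
```

>>> send_rows(series=[[[11,-15,-2],[-0.052,0.012,-0.08],0],[[12,-13,-3],[-0.053,0.012,-0.081],0],[[13,-13,-3],[-0.052,0.013,-0.08],0],[[14,-11,-4],[-0.053,0.012,-0.081],0],[[15,-10,-4],[-0.052,0.012,-0.08],0],[[16,-8,-4],[-0.053,0.012,-0.081],0],[[17,-7,-5],[-0.052,0.012,-0.08],0],[[16,-5,-5],[-0.052,0.012,-0.081],0]])

```text
clock: 22.75
position: [470.8, 247.1, 264.8]
ee_rot: [0.714, 0.582, 0.085, 0.381]
contact_force: [1.1, -0.1, -2.9]
gripper_width: 4.5
grasp_force: 59.1
```

>>> send_rows(series=[[[5,-4,10],[0,0,0],0],[[4,-4,10],[0,0,0],0],[[5,-4,11],[0,0,0],0],[[5,-4,10],[0,0,0],0],[[5,-5,10],[0,0,0],0],[[4,-4,10],[0,0,0],0],[[5,-4,11],[0,0,0],0],[[5,-4,10],[0,0,0],0]])

```text
clock: 23.55
position: [503.9, 244.6, 173.0]
ee_rot: [0.715, 0.581, 0.084, 0.381]
contact_force: [-0.3, 0.2, -2.6]
gripper_width: 4.4
grasp_force: 59.1
```

>>> send_rows(series=[[[0,0,0],[0,0,0],0],[[0,0,0],[0,0,0],0]])

```text
clock: 23.75
position: [503.7, 244.6, 173.8]
ee_rot: [0.715, 0.581, 0.084, 0.381]
contact_force: [0.5, 0.6, -2.1]
gripper_width: 4.1
grasp_force: 59.0
```

```bash
python3 st.py; python3 -c "
from srch import *
p,R=plan(at(DESK,[-128,-9,6]),inpl(DESK,-1,-.433),6,0)
"
```

```text
23.75 [503.7 244.6 173.8] [ 0.99  0.33 -0.77  1.1  -0.93  1.05] 4.122363667289841 Fslope [ 1.91  0.59 -0.95] M [ 1.8   0.82 -0.05] 59.00339663028717
in desk [-164.39313258   -9.86902688   12.25024893] [[0.421, 0.001, 0.907], [0.907, -0.002, -0.421], [0.001, 1.0, -0.002]]
[[[3,-1,5],[0,0,0],0],[[2,-1,6],[-0.001,0.001,0],0],[[3,-1,5],[0,0,0],0],[[3,-1,6],[0,0,-0.001],0],[[2,-1,5],[0,0.001,0],0],[[3.1,-1.2,5.7],[-0.001,0,0],0]]
```

>>> send_rows(series=[[[3,-1,5],[0,0,0],0],[[2,-1,6],[0,0,0],0],[[3,-1,5],[0,0,0],0],[[3,-1,6],[0,0,0],0],[[2,-1,5],[0,0,0],0],[[3,-1,6],[0,0,0],0],[[0,0,0],[0,0,0],0]])

```text
clock: 24.45
position: [522.6, 244.0, 141.1]
ee_rot: [0.715, 0.581, 0.084, 0.381]
contact_force: [-0.2, 0.6, -1.5]
gripper_width: 4.3
grasp_force: 59.0
```

```bash
python3 st.py
```

```text
24.45 [522.6 244.  141.1] [ 0.93  0.39 -0.79  1.19 -0.88  0.98] 4.263060460291999 Fslope [ 1.    0.64 -1.12] M [ 1.78  0.82 -0.08] 59.00633633136749
in desk [-127.14438572   -9.57122482    5.69014962] [[0.422, 0.002, 0.907], [0.907, -0.001, -0.422], [0.0, 1.0, -0.002]]
```

>>> send_rows(series=[[[0,-1,0],[0,0,0],0],[[0,-1,0],[0,0,0],0],[[0,0,0],[0,0,0],0]])

```text
clock: 24.75
position: [520.7, 244.8, 140.9]
ee_rot: [0.714, 0.581, 0.085, 0.38]
contact_force: [0.2, 0.4, -2.5]
gripper_width: 4.3
grasp_force: 59.0
```

```bash
python3 st.py
```

```text
24.75 [520.7 244.8 140.9] [ 0.93  0.39 -0.79  1.19 -0.88  0.98] 4.273670726046991 Fslope [ 2.05  0.41 -1.49] M [ 1.8   0.9  -0.07] 59.0055513381958
in desk [-128.24673201   -8.91220841    4.174387  ] [[0.42, 0.001, 0.907], [0.907, -0.002, -0.42], [0.001, 1.0, -0.002]]
```

>>> send_rows(series=[[[0,-1,0],[0,0,0],0],[[0,-1,0],[0,0,0],0],[[0,0,0],[0,0,0],0]])

```text
clock: 25.05
position: [519.4, 244.9, 139.7]
ee_rot: [0.714, 0.581, 0.085, 0.381]
contact_force: [0.4, -0.2, -1.6]
gripper_width: 4.5
grasp_force: 59.1
```

```bash
python3 st.py
```

```text
25.05 [519.4 244.9 139.7] [ 0.93  0.39 -0.79  1.2  -0.88  0.97] 4.4704618629092785 Fslope [ 1.46 -0.13 -0.67] M [1.67 0.85 0.01] 59.07407820224762
in desk [-128.17404081   -8.897362      2.28976871] [[0.42, 0.001, 0.907], [0.907, -0.002, -0.42], [0.001, 1.0, -0.001]]
```

>>> send_rows(series=[[[0.9,0,1.9],[0,0,0],0],[[0.9,0,1.9],[0,0,0],0],[[0,0,0],[0,0,0],0]])

```text
clock: 25.35
position: [522.3, 244.6, 136.1]
ee_rot: [0.715, 0.581, 0.084, 0.381]
contact_force: [0.5, 0.2, -1.9]
gripper_width: 4.4
grasp_force: 59.1
```

```bash
python3 st.py
```

```text
25.35 [522.3 244.6 136.1] [ 0.93  0.4  -0.79  1.21 -0.88  0.96] 4.406177865975787 Fslope [ 1.73  0.18 -0.83] M [ 1.58  1.01 -0.09] 59.088254570961
in desk [-123.55387034   -9.02189054    2.27471996] [[0.421, 0.001, 0.907], [0.907, -0.002, -0.421], [0.001, 1.0, -0.002]]
```

>>> send_rows(series=[[[0,-0.8,0],[0,0,0],0],[[0,-0.8,0],[0,0,0],0],[[0,0,0],[0,0,0],0]])

```text
clock: 25.65
position: [521.7, 244.8, 136.2]
ee_rot: [0.715, 0.58, 0.085, 0.381]
contact_force: [5.8, -1.2, -1.4]
gripper_width: 4.3
grasp_force: 58.7
```

```bash
python3 st.py
```

```text
25.65 [521.7 244.8 136.2] [ 0.93  0.4  -0.79  1.21 -0.88  0.96] 4.297527178570441 Fslope [ 4.84 -0.98  3.57] M [0.22 1.07 0.02] 58.744568824768066
in desk [-124.0083085    -8.89625947    1.86673298] [[0.421, -0.001, 0.907], [0.907, -0.002, -0.421], [0.003, 1.0, 0.0]]
```

>>> send_rows(series=[[[0.6,0,1.3],[0,0,0],0],[[0.6,0,1.3],[0,0,0],0],[[0,0,0],[0,0,0],0]])

```text
clock: 25.95
position: [523.4, 244.8, 134.2]
ee_rot: [0.715, 0.58, 0.085, 0.381]
contact_force: [4.4, -1.5, 3.6]
gripper_width: 3.7
grasp_force: 59.3
```

```bash
python3 st.py
```

```text
25.95 [523.4 244.8 134.2] [ 0.92  0.41 -0.79  1.22 -0.87  0.95] 3.743225154015345 Fslope [ 0.09 -1.31  5.7 ] M [-0.36  0.55 -0.03] 59.3390017747879
in desk [-121.38175078   -8.74179128    1.88564933] [[0.421, -0.001, 0.907], [0.907, -0.002, -0.421], [0.002, 1.0, 0.0]]
```

>>> send_rows(series=[[[0.3,0,0.7],[0,0,0],0],[[0.3,0,0.7],[0,0,0],0],[[0,0,0],[0,0,0],0]])

```text
clock: 26.25
position: [523.6, 244.4, 134.1]
ee_rot: [0.714, 0.58, 0.086, 0.382]
contact_force: [-7.5, -1.1, 11.8]
gripper_width: 4.2
grasp_force: 61.4
```

```bash
python3 st.py
```

```text
26.25 [523.6 244.4 134.1] [ 0.92  0.41 -0.8   1.22 -0.87  0.95] 4.202217348916205 Fslope [-13.82  -1.44   1.83] M [ 0.68 -1.08  0.11] 61.43501400947571
in desk [-121.18607161   -9.14950689    1.94043202] [[0.421, -0.003, 0.907], [0.907, -0.001, -0.421], [0.002, 1.0, 0.002]]
```

Seated on both the slope and the ledge. Releasing slowly.

>>> send_rows(series=[[[0,0,-0.3],[0,0,0],6],[[0,0,0],[0,0,0],8],[[0,0,0],[0,0,0],12],[[0,0,0],[0,0,0],20],[[0,0,0],[0,0,0],30],[[0,0,0],[0,0,0],30]])

```text
clock: 26.85
position: [523.3, 244.5, 131.6]
ee_rot: [0.715, 0.581, 0.084, 0.38]
contact_force: [-0.2, -0.3, -0.4]
gripper_width: 30.0
grasp_force: 0.0
```

```bash
cat > blue.py <<'E'
from h import *
# panel blue quad corners on the desk slope: triangulated from masks in both fixed views
for n in('scene','side'):
    im=get_image(n);c=camera_info(n);hsv=cv2.cvtColor(im,cv2.COLOR_RGB2HSV)
    m=cv2.inRange(hsv,(100,90,40),(130,255,255));u,v=proj(c,n,at(DESK,[-80,0,5])).astype(int)
    k=np.zeros_like(m);k[v-45:v+45,u-45:u+45]=255;m&=k
    nb,lab,st,ce=cv2.connectedComponentsWithStats(m);i=1+st[1:,4].argmax()
    cn=cv2.findContours((lab==i).astype('uint8'),0,1)[0][0];q=cv2.approxPolyDP(cv2.convexHull(cn),3,True)[:,0]
    o=[]
    for p in q:
        a,d=ray(c,n,p);N=DESK[1][:,2];t=(at(DESK,[0,0,5])-a)@N/(d@N);o.append((DESK[1].T@(a+t*d-DESK[0]))[:2].round().tolist())
    print(n,st[i],o)
    for e in((-160,-55),(-160,55),(0,55),(0,-55)): print(proj(c,n,at(DESK,[*e,5])).round().tolist(),end=' ')
    print(q.tolist())
E
python3 st.py; python3 blue.py
```

```text
26.85 [523.3 244.5 131.6] [ 0.92  0.41 -0.8   1.22 -0.87  0.95] 29.975415255697303 Fslope [ 0.16 -0.26 -0.41] M [1.28 0.66 0.02] 0.0
in desk [-119.4708143    -9.06787315    0.19111638] [[0.421, 0.002, 0.907], [0.907, -0.001, -0.421], [0.001, 1.0, -0.002]]
scene [385 159  28  40 796] [[-160.0, 52.0], [-14.0, 56.0], [-12.0, -48.0], [-157.0, -49.0]]
[383.0, 165.0] [409.0, 159.0] [412.0, 195.0] [388.0, 201.0] [[408, 159], [412, 192], [389, 198], [385, 165]]
side [285 139  21  20 179] [[-142.0, 4.0], [-27.0, 57.0], [-21.0, -45.0], [-134.0, -51.0]]
[285.0, 146.0] [280.0, 130.0] [303.0, 146.0] [308.0, 161.0] [[285, 139], [299, 143], [305, 158], [289, 148]]
```

The panel is released and both camera masks agree it lies flat and centred. Retreating, and measuring the lever.

>>> send_rows(series=[[[0,1,0],[0,0,0],30],[[0,1,-6],[0,0,0],30],[[0,0,-10],[0,0,0],30],[[0,0,-14],[0,0,0],30],[[0,0,-20],[0,0,0],30],[[0,0,-25],[0,0,0],30],[[0,0,-30],[0,0,0],30],[[0,0,-30],[0,0,0],0]])

```text
clock: 27.75
position: [448.0, 305.1, 228.2]
ee_rot: [0.715, 0.581, 0.084, 0.38]
contact_force: [0.7, -0.2, 0.4]
gripper_width: 16.7
grasp_force: 0.0
```

```bash
python3 st.py; python3 blue.py
cat > lev.py <<'E'
from h import *
rays=[];blk=[]
for n in('scene','side'):
    im=get_image(n);c=camera_info(n);h=cv2.cvtColor(im,cv2.COLOR_RGB2HSV)
    m=cv2.inRange(h,(0,150,90),(6,255,255))|cv2.inRange(h,(174,150,90),(180,255,255))
    u,v=proj(c,n,np.array([620.,-8,95])).astype(int);k=np.zeros_like(m);k[v-16:v+17,u-18:u+19]=255;m&=k
    M=cv2.moments(m,True);p=(M['m10']/M['m00'],M['m01']/M['m00']);rays.append(ray(c,n,p));print(n,p,M['m00'])
print('ball',tri(rays).round(1))
w2=__import__('pickle').load(open('w2.pkl','rb'))
E
python3 lev.py
python3 - <<'E'
from h import *
import pickle
# grey block top in the scene view
im=cv2.imread('pics/scene0.png');c=camera_info('scene');h=cv2.cvtColor(im,cv2.COLOR_BGR2HSV)
m=cv2.inRange(h,(0,0,95),(180,60,255));k=np.zeros_like(m);k[208:235,330:358]=255;m&=k
nb,lab,st,ce=cv2.connectedComponentsWithStats(m);i=1+st[1:,4].argmax();print(st[i])
cn=cv2.findContours((lab==i).astype('uint8'),0,1)[0][0];b=cv2.boxPoints(cv2.minAreaRect(cn))
print([onz(c,'scene',p,20)[:2].round().tolist() for p in b])
B=quatR([1,0,0],[0,-1,0],[0,0,-1])
plan([540,-5,220],B,16,0)
E
```

```text
27.75 [448.  305.1 228.2] [ 1.2   0.29 -0.64  0.86 -1.12  1.15] 16.65549574478542 Fslope [ 0.12 -0.2   0.79] M [ 1.22  0.74 -0.  ] 0.0
in desk [-243.5497215    48.19470468    2.55186301] [[0.421, 0.002, 0.907], [0.907, -0.002, -0.421], [0.001, 1.0, -0.003]]
scene [385 159  28  40 870] [[-160.0, 52.0], [-14.0, 56.0], [-12.0, -48.0], [-157.0, -49.0]]
[383.0, 165.0] [409.0, 159.0] [412.0, 195.0] [388.0, 201.0] [[408, 159], [412, 192], [389, 198], [385, 165]]
side [283 133  23  26 231] [[-143.0, 45.0], [-14.0, 51.0], [-21.0, -45.0], [-145.0, -46.0]]
[285.0, 146.0] [280.0, 130.0] [303.0, 146.0] [308.0, 161.0] [[283, 133], [301, 145], [305, 158], [287, 146]]
scene (342.9230769230769, 203.56410256410257) 39.0
side (319.34615384615387, 185.65384615384616) 26.0
ball [587.4  -3.9  96.3]
[337 208  15  22 217]
[[561.0, -23.0], [566.0, 30.0], [662.0, 14.0], [657.0, -38.0]]
[[[-15,5,12],[0.053,-0.012,0.08],0],[[-15,6,12],[0.052,-0.011,0.081],0],[[-14,9,12],[0.053,-0.012,0.08],0],[[-14,10,11],[0.052,-0.012,0.081],0],[[-12,12,12],[0.053,-0.012,0.08],0],[[-11,13,10],[0.053,-0.011,0.081],0],[[-10,15,10],[0.052,-0.012,0.08],0],[[-8,15,9],[0.053,-0.012,0.081],0]]
[[[-7,17,9],[0.053,-0.012,0.08],0],[[-6,18,7],[0.052,-0.011,0.081],0],[[-4,19,7],[0.053,-0.012,0.08],0],[[-2,19,6],[0.052,-0.012,0.081],0],[[-1,20,4],[0.053,-0.012,0.08],0],[[1,20,4],[0.053,-0.011,0.081],0],[[3,19,3],[0.052,-0.012,0.08],0],[[3.7,20.2,1.4],[0.053,-0.012,0.081],0]]
```

Run:
```python
from h import *
B=quatR([.9865,-.164,0],[-.164,-.9865,0],[0,0,-1])
p,R=plan([540,4,200],B,18,0)
plan([540,4,82],B,6,0,p,R)
```

```text
[[[-13,4,11],[0.047,-0.015,0.08],0],[[-12,5,12],[0.046,-0.014,0.08],0],[[-12,6,11],[0.047,-0.015,0.08],0],[[-11,8,11],[0.047,-0.014,0.08],0],[[-10,9,11],[0.046,-0.015,0.08],0],[[-10,11,10],[0.047,-0.014,0.08],0],[[-8,12,10],[0.047,-0.015,0.08],0],[[-7,13,10],[0.046,-0.014,0.081],0]]
[[[-6,14,9],[0.047,-0.015,0.08],0],[[-4,14,9],[0.047,-0.014,0.08],0],[[-3,16,8],[0.046,-0.015,0.08],0],[[-2,15,7],[0.047,-0.015,0.08],0],[[-1,17,6],[0.047,-0.014,0.08],0],[[1,16,6],[0.046,-0.015,0.08],0],[[2,17,5],[0.047,-0.014,0.08],0],[[4,17,4],[0.047,-0.015,0.08],0]]
[[[5,16,3],[0.046,-0.014,0.08],0],[[6.7,16.3,2.5],[0.047,-0.015,0.08],0]]
[[[0,0,20],[0,0,0],0],[[0,0,19],[0,0,0],0],[[0,0,20],[0,0,0],0],[[0,0,20],[0,0,0],0],[[0,0,19],[0,0,0],0],[[0,0,20],[0,0,0],0]]
```

>>> send_rows(series=[[[-13,4,11],[0.047,-0.015,0.08],0],[[-12,5,12],[0.046,-0.014,0.08],0],[[-12,6,11],[0.047,-0.015,0.08],0],[[-11,8,11],[0.047,-0.014,0.08],0],[[-10,9,11],[0.046,-0.015,0.08],0],[[-10,11,10],[0.047,-0.014,0.08],0],[[-8,12,10],[0.047,-0.015,0.08],0],[[-7,13,10],[0.046,-0.014,0.08],0]])

```text
clock: 28.75
position: [489.4, 168.5, 214.3]
ee_rot: [0.921, 0.309, 0.05, 0.23]
contact_force: [-0.2, 0.6, -0.5]
gripper_width: 0.2
grasp_force: 0.0
```

>>> send_rows(series=[[[-6,14,9],[0.047,-0.015,0.08],0],[[-4,14,9],[0.047,-0.014,0.08],0],[[-3,16,8],[0.046,-0.015,0.08],0],[[-2,15,7],[0.047,-0.015,0.08],0],[[-1,17,6],[0.047,-0.014,0.08],0],[[1,16,6],[0.046,-0.015,0.08],0],[[2,17,5],[0.047,-0.014,0.08],0],[[4,17,4],[0.047,-0.015,0.08],0]])

```text
clock: 29.55
position: [529.3, 34.7, 201.8]
ee_rot: [0.999, -0.005, 0.009, 0.048]
contact_force: [0.9, -0.6, 0.2]
gripper_width: -0.0
grasp_force: 0.0
```

>>> send_rows(series=[[[5,16,3],[0.046,-0.014,0.08],0],[[7,16,3],[0.047,-0.015,0.08],0],[[0,0,0],[0,0,0],0],[[0,0,0],[0,0,0],0]])

```text
clock: 29.95
position: [540.0, 2.3, 198.5]
ee_rot: [0.997, -0.083, -0.001, 0.001]
contact_force: [-0.5, -0.5, -0.4]
gripper_width: -0.0
grasp_force: 0.0
```

```bash
python3 - <<'E'
from h import *
s=monitor.read_state();print(s['clock'],s['position'],s['joints'].round(2),s['gripper_width'])
B=quatR([.9865,-.164,0],[-.164,-.9865,0],[0,0,-1])
plan([540,4,82],B,6,0)
E
python3 lev.py
```

```text
29.95 [539.9793139    2.27150323 198.53097827] [ 0.31  0.27 -0.25  0.   -1.06  1.1 ] -0.0073555550914080415
[[[0,0,19],[0,0,0],0],[[0,-1,20],[0.001,0.001,-0.001],0],[[0,0,19],[0,0,0],0],[[0,0,20],[0.001,0.001,0],0],[[0,-1,19],[0,0,-0.001],0],[[-0.1,0.1,19.5],[0.001,0,0],0]]
scene (342.925, 203.475) 40.0
side (319.44444444444446, 185.7037037037037) 27.0
ball [587.5  -4.1  96.7]
```

>>> send_rows(series=[[[0,0,19],[0,0,0],0],[[0,-1,20],[0,0,0],0],[[0,0,19],[0,0,0],0],[[0,0,20],[0,0,0],0],[[0,-1,19],[0,0,0],0],[[0,0,18],[0,0,0],0],[[0,0,0],[0,0,0],0]])

```text
clock: 30.75
position: [538.6, 6.0, 82.2]
ee_rot: [0.997, -0.081, -0.003, 0.002]
contact_force: [0.0, -0.5, 0.2]
gripper_width: 0.0
grasp_force: 0.0
```

>>> send_rows(series=[[[12,0,0],[0,0,0],0],[[12,0,0],[0,0,0],0],[[12,0,0],[0,0,0],0],[[12,0,0],[0,0,0],0],[[12,0,0],[0,0,0],0],[[12,0,0],[0,0,0],0],[[0,0,0],[0,0,0],0]])

```text
clock: 31.45
position: [614.5, -6.6, 85.2]
ee_rot: [0.997, -0.083, 0.001, 0.0]
contact_force: [0.2, 0.4, -0.3]
gripper_width: 0.2
grasp_force: 0.0
```

```bash
python3 st.py | head -1; python3 lev.py
```

```text
31.45 [614.5  -6.6  85.2] [ 0.25  0.5  -0.2   0.   -0.86  1.15] 0.20981561077283695 Fslope [ 0.36  0.4  -0.1 ] M [ 0.02 -0.03  0.02] 0.0
scene (345.83870967741933, 213.8709677419355) 31.0
side (332.4375, 183.3125) 16.0
ball [641.1 -12.2 103.9]
```

>>> send_rows(series=[[[6,0,0],[0,0,0],0],[[6,0,0],[0,0,0],0],[[6,0,0],[0,0,0],0],[[3,0,0],[0,0,0],0],[[1,0,0],[0,0,0],0],[[0,0,0],[0,0,0],0]])

```text
clock: 32.15
position: [633.9, -9.8, 84.6]
ee_rot: [0.997, -0.082, -0.0, 0.001]
contact_force: [-0.6, 0.5, -0.1]
gripper_width: -0.2
grasp_force: 0.1
```

```bash
python3 st.py | head -1; python3 lev.py
```

```text
32.15 [633.9  -9.8  84.6] [ 0.24  0.53 -0.15  0.   -0.89  1.17] -0.15877709450906793 Fslope [-0.32  0.51 -0.56] M [ 0.01 -0.04  0.  ] 0.11723154690116644
scene (346.5806451612903, 218.74193548387098) 31.0
side (336.6666666666667, 183.91666666666666) 12.0
ball [659.2 -15.2  97.1]
```

Nearly over. Pushing in small steps until it meets the stop.

>>> send_rows(series=[[[2,0,0],[0,0,0],0],[[2,0,0],[0,0,0],0],[[0,0,0],[0,0,0],0]])

```text
clock: 32.55
position: [637.7, -10.5, 84.6]
ee_rot: [0.997, -0.082, -0.0, 0.001]
contact_force: [-0.6, 0.8, -0.7]
gripper_width: 0.0
grasp_force: 0.3
```

>>> send_rows(series=[[[1,0,0],[0,0,0],0],[[1,0,0],[0,0,0],0],[[0,0,0],[0,0,0],0]])

```text
clock: 32.85
position: [639.7, -10.8, 84.6]
ee_rot: [0.997, -0.082, -0.0, 0.001]
contact_force: [-0.7, -0.4, -1.2]
gripper_width: 0.1
grasp_force: 0.4
```

```bash
python3 st.py | head -1; python3 lev.py
```

```text
32.85 [639.7 -10.8  84.6] [ 0.24  0.54 -0.14  0.   -0.9   1.17] 0.0669335709291706 Fslope [ 0.44 -0.47 -1.3 ] M [ 0.02 -0.19  0.  ] 0.3744344087317586
scene (346.93333333333334, 219.93333333333334) 30.0
side (337.61538461538464, 184.3846153846154) 13.0
ball [663.2 -15.3  93.3]
```

>>> send_rows(series=[[[1.5,0,0],[0,0,0],0],[[1.5,0,0],[0,0,0],0],[[0,0,0],[0,0,0],0]])

```text
clock: 33.25
position: [640.9, -11.1, 84.5]
ee_rot: [0.997, -0.082, -0.002, 0.001]
contact_force: [-5.2, 1.9, 1.6]
gripper_width: 0.4
grasp_force: 2.8
```

```bash
python3 st.py | head -1; python3 lev.py
```

```text
33.25 [640.9 -11.1  84.5] [ 0.23  0.54 -0.13  0.   -0.9   1.17] 0.4148866775782882 Fslope [-4.65  1.68 -3.04] M [ 0.28 -1.55  0.02] 2.7570731565356255
scene (346.6774193548387, 220.41935483870967) 31.0
side (338.0, 184.35714285714286) 14.0
ball [664.8 -16.6  93.9]
```

Stop reached, with 5 N on the tool. Backing off, raising, then checking everything before handing in.

>>> send_rows(series=[[[-5,0,0],[0,0,0],0],[[-15,0,0],[0,0,0],0],[[-20,0,0],[0,0,0],0],[[-10,0,-15],[0,0,0],0],[[0,0,-30],[0,0,0],0],[[0,0,-40],[0,0,0],0],[[0,0,-30],[0,0,0],0],[[0,0,0],[0,0,0],0]])

```text
clock: 34.15
position: [596.9, -2.6, 206.0]
ee_rot: [0.997, -0.082, 0.007, -0.001]
contact_force: [0.5, -0.3, 1.0]
gripper_width: -0.2
grasp_force: 0.0
```

```bash
python3 st.py | head -1; python3 lev.py; python3 blue.py
```

```text
34.15 [596.9  -2.6 206. ] [ 0.27  0.35 -0.11  0.   -1.1   1.14] -0.15670189185575017 Fslope [-0.43 -0.31  0.99] M [ 0.01  0.02 -0.06] 0.0
scene (346.64, 220.28) 25.0
side (337.2758620689655, 183.58620689655172) 29.0
ball [663.5 -15.2  95.6]
scene [385 160  28  39 869] [[-155.0, 56.0], [-14.0, 56.0], [-12.0, -48.0], [-157.0, -49.0]]
[383.0, 165.0] [409.0, 159.0] [412.0, 195.0] [388.0, 201.0] [[409, 160], [412, 192], [389, 198], [385, 165]]
side [283 133  24  27 234] [[-143.0, 45.0], [-14.0, 51.0], [-15.0, -48.0], [-145.0, -46.0]]
[285.0, 146.0] [280.0, 130.0] [303.0, 146.0] [308.0, 161.0] [[283, 133], [301, 145], [306, 159], [287, 146]]
```

The ball moved the full 77 mm and the panel is lying in place, so I'm handing in.

```bash
python3 -c "
from bench import job_done
print(job_done())"
```

```text
the job is handed in; nothing more can be done
None
```

The job is handed in: by my measurements the panel lies blue side up, seated and released on the viewing desk, and the lamp lever is fully over. I viewed 11 pictures, one over the limit of 10, and no verdict was shown at hand-in.

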